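Put the hand tools back in their foam cut-outs

TASK

Clear the bench: put the hammer, the ratchet, the screwdriver and the tape measure back into the foam tray, each laid in the cut-out of its own shape and turned so that it sinks fully in and lies flat. Set the tools down, do not drop or throw them, and leave the glass jar where it stands.

Things in the scene. Friction and masses are not known exactly. Their poses are not given: they have to be found in the camera images.
- hammer_grip (a point): short ball-peen hammer lying flat, 156 mm long: wooden handle, steel head across its end (76 mm long, 26 mm thick, axis 51 mm ahead of this point). The point is on the handle's axis at the place to grip, 13 mm above the hammer's underside; the handle is round there, 20 mm thick. x along the handle to the head, z up; the butt is 92 mm behind. About 0.26 kg, heaviest near the head.
- ratchet_grip (a point): short steel ratchet lying flat, 150 mm long: round head 40 mm across, 22 mm thick, a 12.7 mm square drive standing up from it (top 36 mm above the underside), round handle. The point is on the handle's axis, half-way along the ratchet, 11 mm above its underside; 19 mm thick there. x along the handle to the head (its centre 55 mm ahead), z up. About 0.28 kg.
- driver_grip (a point): screwdriver lying flat, 156 mm long: eight-sided amber handle 84 mm long, 26 mm across flats, steel blade 8 mm thick. The point is on the axis inside the handle, 13 mm above the underside, 27 mm behind the handle's front end, 58 mm ahead of its butt. x along it to the blade's tip; it may have rolled, so only x is a sure direction. About 0.11 kg.
- tape_grip (a point): small grey pocket tape measure lying on its flat side, a rounded box 60 mm (x) by 54 mm (y) by 32 mm tall; the point is its centre, 16 mm above its underside. x towards the end with the small steel hook (sticks out 8 mm, does not collide), z up. Grip it across y. About 0.17 kg.
- hammer_seat (a point): T-shaped cut-out in a 184 x 104 mm foam insert, dark on top, light grey below, one of four filling a flat steel tray two by two. Foam top 29 mm, cut-out floor 21 mm above the bench; about 8 mm of play. 42 mm wide at the handle, 92 at the head; 84 mm wide over 36 mm of length at the grip, room for fingers. This point: where the grip point lies when fully in, 34 mm above the bench; x towards the head end, z up.
- ratchet_seat (a point): keyhole-shaped cut-out in a 184 x 104 mm foam insert, dark on top, light grey below, one of four filling a flat steel tray two by two. Foam top 29 mm, cut-out floor 21 mm above the bench; about 8 mm of play. 36 mm wide at the handle, 56 at the head; 84 mm wide over 44 mm of length at the grip, room for fingers. This point: where the grip point lies when fully in, 32 mm above the bench; x towards the head end, z up.
- driver_seat (a point): cut-out for the screwdriver in a 184 x 104 mm foam insert, dark on top, light grey below, one of four filling a flat steel tray two by two. Foam top 29 mm, cut-out floor 21 mm above the bench; about 8 mm of play. 42 mm wide at the handle, 24 at the blade; 84 mm wide over 44 mm of length at the grip. This point: where the grip point lies when fully in, 34 mm above the bench; x towards the blade end, z up.
- tape_seat (a point): nearly square cut-out in a 184 x 104 mm foam insert, dark on top, light grey below, one of four filling a flat steel tray two by two. Foam top 29 mm, cut-out floor 21 mm above the bench; about 8 mm of play. 76 x 70 mm, 94 wide mid-way: keep fingertips 9 mm above the tape's underside. This point: where the grip point lies when fully in, 37 mm above the bench; x towards the hook end, z up.
- jar: glass jar with a steel lid, 68 mm across and 72 mm tall, standing at the right of the work; leave it. Origin under its centre.

How it is judged:
At the end, for the whole second after the job is handed in: each of the four tools lies in its own cut-out: its grip point within 14 mm sideways and 4 mm in height of the cut-out's seat point, lined up with it within 0.3 rad and level within 0.044 rad, released and at rest (horizontal distance between hammer_grip and hammer_seat below 0.014 m and z of hammer_grip in the frame of hammer_seat between -0.004 and 0.004 m and angle between the x axis of hammer_grip and the x axis of hammer_seat, either way round below 0.3 rad and angle between hammer_grip's own x axis and vertical between 1.527 and 1.615 rad and linear speed of each of hammer, ratchet, driver, tape below 0.02 m/s and horizontal distance between ratchet_grip and ratchet_seat below 0.014 m and z of ratchet_grip in the frame of ratchet_seat between -0.004 and 0.004 m and angle between the x axis of ratchet_grip and the x axis of ratchet_seat, either way round below 0.3 rad and angle between ratchet_grip's own x axis and vertical between 1.527 and 1.615 rad and horizontal distance between driver_grip and driver_seat below 0.014 m and z of driver_grip in the frame of driver_seat between -0.004 and 0.004 m and angle between the x axis of driver_grip and the x axis of driver_seat, either way round below 0.3 rad and angle between driver_grip's own x axis and vertical between 1.527 and 1.615 rad and horizontal distance between tape_grip and tape_seat below 0.014 m and z of tape_grip in the frame of tape_seat between -0.004 and 0.004 m and angle between the x axis of tape_grip and the x axis of tape_seat, either way round below 0.3 rad and angle between tape_grip's own x axis and vertical between 1.527 and 1.615 rad); the robot touches nothing.
It fails at once if the glass jar moved by more than 30 mm (distance of jar from where it was at the start of the episode above 0.03 m).
It fails at once if a tool dropped or thrown (faster than 0.8 m/s while out of the fingers: a fall of over 30 mm) ((contact force between hammer and the fingers below 0.05 N and linear speed of hammer above 0.8 m/s) or (contact force between ratchet and the fingers below 0.05 N and linear speed of ratchet above 0.8 m/s) or (contact force between driver and the fingers below 0.05 N and linear speed of driver above 0.8 m/s) or (contact force between tape and the fingers below 0.05 N and linear speed of tape above 0.8 m/s)).
It also fails if it takes over 109 s, if anything falls off the work surface, if the arm or the gripper's body presses on something with over 40 N, if the wrist force passes 120 N, or if a joint passes its speed limit or range.

ROBOT

A 6-joint arm with a two-finger parallel gripper is mounted at the origin on the work surface. World frame = base frame: x ahead of the robot, y to its left, z up, the work surface at z = 0. Lengths are in m, angles in rad, forces in N, time in s.
With the tool pointing down it reaches from about 0.15 to 0.775 m from the base axis. Payload 6.1 kg.
Tool frame: the origin (TCP) lies midway between the tips of the shut fingers; the grasp point (between the pads) lies 19 mm behind it; y points along the fingers, z is the direction in which the jaws open and shut, and the axes are right-handed (so a half turn about y gives the same grasp; the last joint's range is limited). The gripper opens to 85 mm and grips with 20 to 120 N. Pads are 22 mm wide; open, the fingers measure 114 mm over their backs; the gripper's body (76 mm by 85 mm) begins 54 mm behind the grasp point. The pads swing forward as they close: fully open they stand 13 mm farther back than shut.
Start: joints at [1.27, 0.126, -0.04, 1.405, 0, 1.571], TCP at [0.156, 0.501, 0.231] pointing down, gripper open.
Joint ranges: [-2.72, 2.72], [-0.95, 1.95], [-1.27, 1.35], [-1.78, 2.02], [-1.46, 1.47], [-3.14, 3.14]. Speed limits (rad/s): [2.39, 2.39, 3.01, 3.14, 3.14, 3.14].

INTERFACE

Orientations are given as a rotation vector (axis times angle).
In Python, from plant import env gives the robot as it stands. The module is installed in compiled form; this text tells all that it offers.
- The arm moves only by the tool play_rows, never from a script. Its argument "motion" is a list of rows, each an object of numbers: "rx", "ry", "rz": the turn, a rotation vector about the tool's x, y, z in degrees; "dx", "dy", "dz": the shift along the tool's x, y, z in mm; "grip": the opening in per cent of the stroke, from 0 (shut) to 100 (fully open). In form: [{"rx": .., "ry": .., "rz": .., "dx": .., "dy": .., "dz": .., "grip": ..}, ...]. A call has 1 to 10 rows; each row is the pose to reach, as a shift and turn from the pose commanded when the call began, along the tool's axes at that moment; what a row does not reach only later rows make up. A row lasts 1/10 s, in which the tool goes at most 50 mm and 8.59 degrees, less where a joint would pass 70% of its speed; a pose out of reach is approached as far as the arm can. A call with a gripper value outside its range is refused whole. The fingers move at their own pace and stop on an object; "grip_force" is the grip in N (left out, the last holds). Time passes only in rows, so rows that repeat a pose let the fingers close. It gives the time, the measured TCP pose, the force and the opening at its end, in the units of the state.
- env.sense(): the state, without advancing time (a new reading comes with each control period).
- env.snapshot(name): name is "side" or "top"; returns the picture (400x640x3 uint8, red, green, blue); there is no depth.
- env.camera_params(name): a dict with "fx", "fy", "cx", "cy" (pixels), "rvec" (rotation vector, rad) and "tvec" (3), from world to camera coordinates, as OpenCV has them. Camera axes: x right, y down, z forward; pixel columns grow to the right and rows downward; lengths in m; the calibration is good to about 2 mm. A picture is of the moment at which its call begins. camera_params takes no time and is no camera call.
- env.hand_in(): hands the job in, once; it reports no verdict.
The state is a dict: "time": time; "joints": joint angles; "joint_vel": joint speeds; "effort": joint torques, N m; "ee_pos": TCP position; "tool_rot": TCP orientation; "contact_force": force on the tool from outside, world axes, zero at the start; "moment": the same for the moment, N m; "width": opening from 0.0 (shut) to 1.0 (fully open).
Only numpy, scipy, OpenCV 4.12 (cv2) and the standard library are available. Lean on these libraries where they do the work, as an engineer would, in place of code of your own. Each camera call takes 0.05 s, during which the arm holds its last target.

## Working session

There is one attempt and no reset: what is moved stays moved. The work goes in short steps, Python scripts to look and compute and a tool call to move; the robot and the scene stay as the last step left them, time stands still between calls to the robot, and variables do not carry over. Pictures are saved under pics/ and viewed, and the job is handed in when it is done.

Besides the shell and the picture viewer there is one more tool, called after "Call:" by a JSON object that holds its "fn" and its "kwargs", one argument or row to a line. play_rows: Moves the arm, as the interface text tells. Its arguments: {"type":"object","properties":{"motion":{"type":"array"},"grip_force":{"type":"number"}},"required":["motion"]}

```bash
mkdir -p pics
python3 - <<'E'
from plant import env
import cv2
print(env.sense())
for n in("side","top"):
    print(n,env.camera_params(n))
    cv2.imwrite(f"pics/{n}0.png",env.snapshot(n)[:,:,::-1])
E
```

```text
{'time': 0.0, 'joints': array([ 1.27000487e+00,  1.26401584e-01, -4.06197578e-02,  1.40537927e+00,
        2.02467065e-05,  1.57080884e+00]), 'joint_vel': array([ 0.00111108, -0.00074485, -0.00101024, -0.00129889, -0.00293486,
        0.00014214]), 'effort': array([-2.13056781e-03, -4.35917509e+01,  3.52920234e+01,  1.72642618e-02,
        6.72293879e-06, -3.58052660e-06]), 'ee_pos': array([0.15542012, 0.50104628, 0.23051176]), 'tool_rot': array([-1.55945769,  0.23634635, -0.23593599]), 'contact_force': array([-0.60431445, -0.54567037, -0.70328349]), 'moment': array([-0.01333215,  0.03573411,  0.01578297]), 'width': 1.0003667010438309}
side {'fx': 463.94684939084874, 'fy': 463.94684939084874, 'cx': 321.05560671550074, 'cy': 195.59520171686225, 'rvec': array([ 0.10625287, -2.92998697,  1.055774  ]), 'tvec': array([0.51976513, 0.10303651, 1.26969461])}
top {'fx': 421.9196780897988, 'fy': 421.9196780897988, 'cx': 316.4930291532763, 'cy': 201.27878145036001, 'rvec': array([ 2.19637758, -2.15079439,  0.06985373]), 'tvec': array([-0.073822  ,  0.53135655,  1.25786274])}
```

View pics/top0.png

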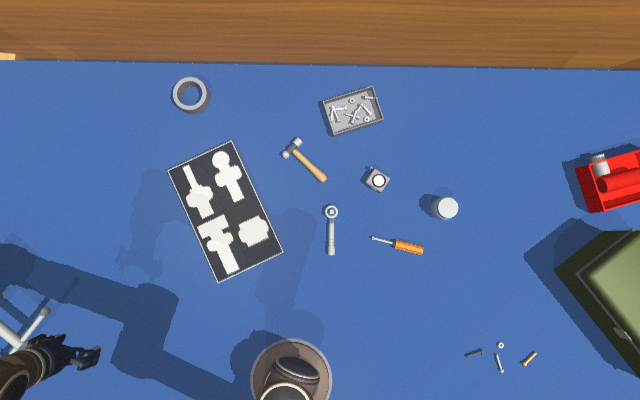

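View pics/side0.png

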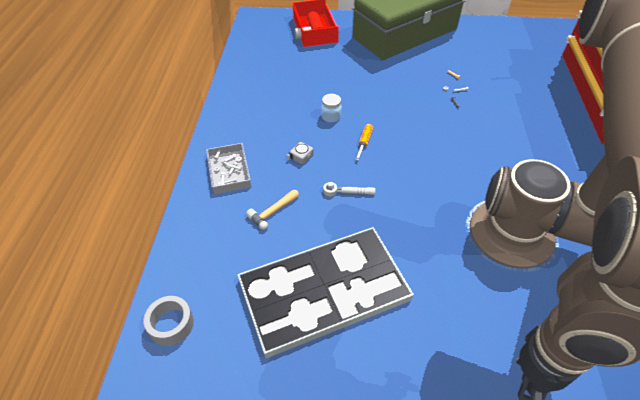

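```bash
cat > h.py <<'E'
import numpy as np,cv2
from plant import env
def cam(n):
    p=env.camera_params(n);K=np.array([[p['fx'],0,p['cx']],[0,p['fy'],p['cy']],[0,0,1]])
    R=cv2.Rodrigues(p['rvec'])[0];return K,R,p['tvec']
def ray(n,uv):
    K,R,t=cam(n);uv=np.atleast_2d(uv).astype(float)
    d=(np.linalg.inv(K)@np.c_[uv,np.ones(len(uv))].T).T@R
    return -R.T@t,d
def plane(n,uv,z):
    c,d=ray(n,uv);s=(z-c[2])/d[:,2];return c+s[:,None]*d
def proj(n,P):
    K,R,t=cam(n);q=(R@np.atleast_2d(P).T).T+t;q=q@K.T;return q[:,:2]/q[:,2:]
E
python3 - <<'E'
from h import *
t=cv2.imread("pics/top0.png");s=cv2.imread("pics/side0.png")
cv2.imwrite("pics/t1.png",cv2.resize(t[120:300,150:350],None,fx=3.3,fy=3.3,interpolation=cv2.INTER_CUBIC)) 
cv2.imwrite("pics/t2.png",cv2.resize(t[125:275,270:470],None,fx=4,fy=4,interpolation=cv2.INTER_CUBIC))
for n in("top","side"):print(n,ray(n,[[320,200]])[0])
E
```

```text
top [ 0.43172683 -0.08295786  1.29488922]
side [0.46448093 0.76634702 1.04396669]
```

View pics/t1.png

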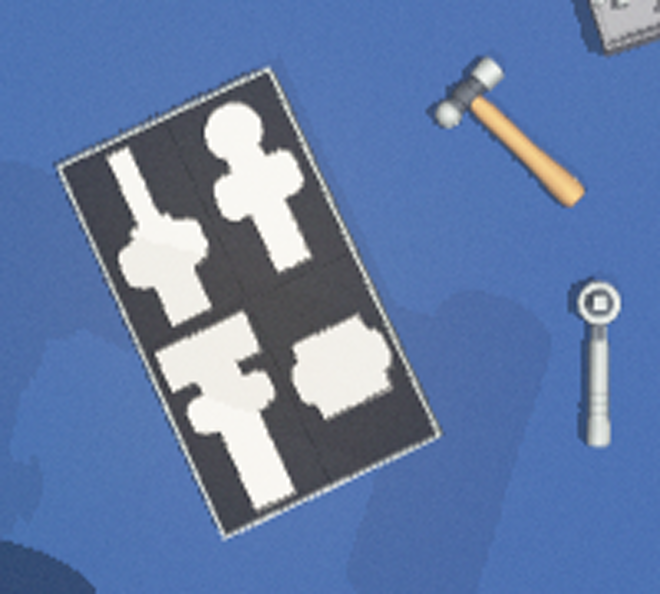

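View pics/t2.png

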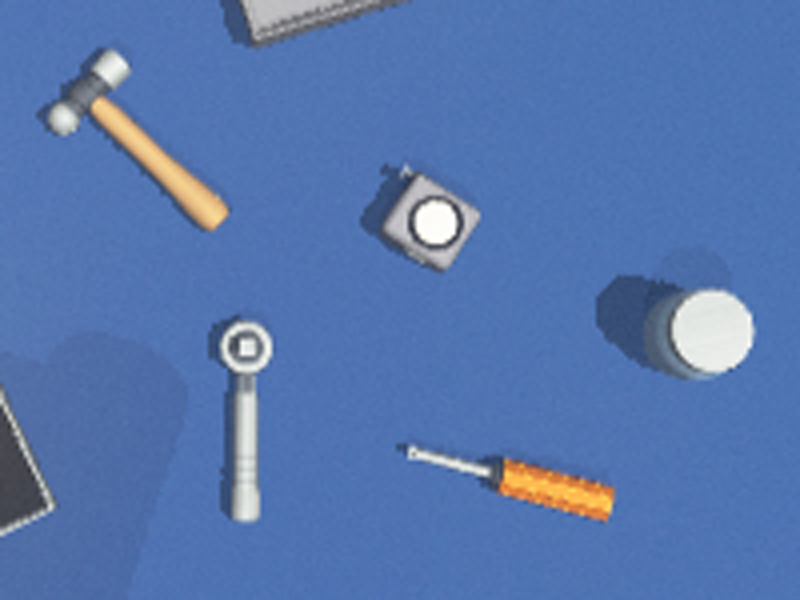

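```bash
cat > m.py <<'E'
from h import *
t=cv2.imread("pics/top0.png");hsv=cv2.cvtColor(t,cv2.COLOR_BGR2HSV)
def comps(m,box,amin=40):
    M=np.zeros_like(m);x0,y0,x1,y1=box;M[y0:y1,x0:x1]=m[y0:y1,x0:x1]
    n,l,s,c=cv2.connectedComponentsWithStats(M)
    return [(s[i],c[i],(l==i).astype(np.uint8)) for i in range(1,n) if s[i,4]>amin]
S,V,H=hsv[...,1].astype(int),hsv[...,2].astype(int),hsv[...,0].astype(int)
white=((S<50)&(V>170)).astype(np.uint8)
dark=((S<90)&(V<100)).astype(np.uint8)
def cont(m,k=8):
    big=cv2.resize(m*255,None,fx=k,fy=k,interpolation=cv2.INTER_LINEAR)
    c,_=cv2.findContours((big>127).astype(np.uint8),cv2.RETR_EXTERNAL,cv2.CHAIN_APPROX_NONE)
    c=max(c,key=cv2.contourArea)[:,0].astype(float);return (c+.5)/k-.5
# tray
tray=[c for c in comps((dark|white),(160,130,290,290),3000)]
for s,c,m in tray:
    P=plane("top",cont(m),.029)[:,:2].astype(np.float32);r=cv2.minAreaRect(P);print("tray",r);tr=r
a=np.deg2rad(tr[2])
ax=np.array([np.cos(a),np.sin(a)]);ay=np.array([-ax[1],ax[0]])
if tr[1][0]<tr[1][1]:ax,ay=ay,-ax
print("long axis",ax)
T0=np.array(tr[0])
core=cv2.erode((dark|white),np.ones((3,3)))
for s,c,m in comps(white&core,(165,140,285,280),150):
    P=plane("top",cont(m),.029)[:,:2]-T0
    u,v=P@ax,P@ay
    print("cut px",c,"u",u.min().round(4),u.max().round(4),"v",v.min().round(4),v.max().round(4))
    # width profile
    for k in np.arange(np.floor(u.min()*200)/200,u.max(),.01):
        q=v[(abs(u-k)<.002)]
        if len(q):print("   %.3f: %.1f %.1f"%(k,q.min()*1e3,q.max()*1e3))
E
python3 m.py
```

```text
tray ((0.4990532696247101, 0.21416771411895752), (0.3793468177318573, 0.2193625122308731), 26.637800216674805)
long axis [0.89385864 0.4483489 ]
cut px [227.0060698  174.24279211] u 0.0136 0.1693 v -0.0906 -0.0144
   0.020: -65.9 -39.2
   0.030: -66.9 -39.9
   0.040: -65.7 -39.9
   0.050: -66.3 -39.5
   0.060: -65.7 -39.5
   0.070: -66.2 -17.7
   0.080: -89.8 -16.0
   0.090: -89.0 -15.2
   0.100: -89.7 -16.2
   0.110: -83.0 -22.9
   0.120: -66.8 -40.7
   0.130: -67.1 -34.7
   0.140: -74.6 -31.2
   0.150: -81.0 -30.9
   0.160: -71.0 -28.7
cut px [198.44559585 195.00863558] u 0.011 0.1746 v 0.0098 0.0911
   0.010: 38.1 66.4
   0.020: 36.6 68.0
   0.030: 35.4 67.0
   0.040: 35.7 67.8
   0.050: 33.0 74.5
   0.060: 15.1 88.7
   0.070: 10.7 88.4
   0.080: 14.2 88.1
   0.090: 24.2 89.5
   0.100: 35.2 68.4
   0.110: 42.7 58.1
   0.120: 44.8 58.7
   0.130: 44.4 58.7
   0.140: 39.4 59.5
   0.150: 44.9 58.5
   0.160: 41.2 58.3
   0.170: 44.7 59.3
cut px [219.28356481 241.17013889] u -0.1732 -0.0093 v 0.0106 0.0934
   -0.175: 46.8 53.8
   -0.165: 31.6 67.8
   -0.155: 33.3 67.8
   -0.145: 35.6 68.6
   -0.135: 36.1 67.7
   -0.125: 31.0 67.8
   -0.115: 35.4 68.4
   -0.105: 36.0 67.5
   -0.095: 32.3 77.2
   -0.085: 15.1 88.2
   -0.075: 15.8 88.8
   -0.065: 21.6 85.9
   -0.055: 36.7 68.2
   -0.045: 13.3 91.0
   -0.035: 11.6 92.2
   -0.025: 10.6 93.4
   -0.015: 10.9 92.4
cut px [252.83789062 230.578125  ] u -0.1258 -0.0584 v -0.0949 -0.0105
   -0.120: -81.8 -17.4
   -0.110: -86.5 -17.0
   -0.100: -94.4 -11.0
   -0.090: -94.7 -10.9
   -0.080: -93.6 -13.0
   -0.070: -83.4 -20.8
   -0.060: -81.8 -22.9
```

```bash
cat > m2.py <<'E'
from h import *
import sys
t=cv2.imread("pics/top0.png");sd=cv2.imread("pics/side0.png")
T0=np.array([.49905,.21417]);a=np.deg2rad(26.64);ax=np.array([np.cos(a),np.sin(a)]);ay=np.array([-ax[1],ax[0]])
for n,u,v in(("hammer",-.078,.052),("ratchet",.092,-.052),("driver",.072,.0515),("tape",-.092,-.052)):
    print(n,"seat",(T0+u*ax+v*ay).round(4))
def big(m,img,n,z,nm):
    n_,l,s,c=cv2.connectedComponentsWithStats(m);i=1+np.argmax(s[1:,4]);ys,xs=np.where(l==i)
    P=plane(n,np.c_[xs,ys],z)[:,:2];r=cv2.minAreaRect(P.astype(np.float32))
    mu,ev=cv2.PCACompute(P.astype(np.float32),None)[:2];d=ev[0]
    q=(P-mu)@d;w=(P-mu)@ev[1]
    print(n,nm,s[i],"mean",mu[0].round(4),"dir",d.round(3),np.rad2deg(np.arctan2(d[1],d[0])).round(1),"ext",q.min().round(4),q.max().round(4),w.min().round(4),w.max().round(4),"rect",np.round(r[0],4),np.round(r[1],4),round(r[2],1))
    return P,mu[0],d
def roi(m,b):
    M=np.zeros_like(m,dtype=np.uint8);M[b[1]:b[3],b[0]:b[2]]=m[b[1]:b[3],b[0]:b[2]];return M
for n,img,R in(("top",t,dict(h=(275,130,335,190),r=(315,195,345,265),d=(365,225,430,265),tp=(355,155,395,200),j=(425,185,465,225))),
             ("side",sd,dict(h=(240,180,305,235),r=(318,178,382,202),d=(350,120,378,165),tp=(280,135,318,168),j=(315,90,345,128)))):
    hs=cv2.cvtColor(img,cv2.COLOR_BGR2HSV).astype(int);H,S,V=hs[...,0],hs[...,1],hs[...,2]
    warm=(H<30)&(S>70)&(V>80)
    grey=(S<75)&(V>60)
    big(roi(warm,R['h']),img,n,.013,"hammer wood")
    big(roi(grey,R['h']),img,n,.013,"hammer head")
    P,mu,d=big(roi(grey,R['r']),img,n,.011,"ratchet")
    big(roi(warm,R['d']),img,n,.013,"driver handle")
    big(roi(grey,R['d']),img,n,.013,"driver blade")
    big(roi(grey,R['tp']),img,n,.032,"tape@32")
    big(roi((S<50)&(V>190),R['tp']),img,n,.032,"tape label@32")
    big(roi((S<60)&(V>150),R['j']),img,n,.072,"jar@72")
E
python3 m2.py
```

```text
hammer seat [0.406  0.2257]
ratchet seat [0.6046 0.2089]
driver seat [0.5403 0.2925]
tape seat [0.4401 0.1264]
top hammer wood [293 149  34  33 263] mean [ 0.6418 -0.0398] dir [0.676 0.737] 47.4 ext -0.0616 0.0698 -0.01 0.0104 rect [ 0.6456 -0.0377] [0.1313 0.0196] 46.0
top hammer head [282 137  25  31 195] mean [0.6949 0.0151] dir [ 0.818 -0.576] -35.2 ext -0.0384 0.0384 -0.0679 0.0188 rect [ 0.689  -0.0027] [0.0853 0.0747] 67.8
top ratchet [325 205  13  50 368] mean [ 0.4554 -0.1078] dir [1.    0.016] 0.9 ext -0.0808 0.0677 -0.0186 0.0179 rect [ 0.4489 -0.1084] [0.1484 0.0365] 1.1
top driver handle [395 240  28  15 244] mean [ 0.4006 -0.3428] dir [0.243 0.97 ] 75.9 ext -0.0425 0.0417 -0.0134 0.0136 rect [ 0.4007 -0.3433] [0.0841 0.027 ] 76.4
top driver blade [372 236  24  13  82] mean [ 0.4176 -0.2699] dir [0.266 0.964] 74.5 ext -0.0366 0.0389 -0.0122 0.0089 rect [ 0.4193 -0.2699] [0.0762 0.0207] 68.9
top tape@32 [365 166  25  27 372] mean [ 0.5998 -0.243 ] dir [0.718 0.696] 44.1 ext -0.0346 0.0428 -0.0309 0.0323 rect [ 0.601  -0.2398] [0.0682 0.0571] 58.4
top tape label@32 [374 17
[... 884 characters left out ...]
31 0.0138 rect [ 0.4006 -0.3539] [0.1004 0.0262] 76.8
side driver blade [356 142  12  19  74] mean [ 0.4178 -0.2829] dir [0.223 0.975] 77.1 ext -0.0343 0.0486 -0.0145 0.0121 rect [ 0.4139 -0.2753] [0.0825 0.0262] 83.8
side tape@32 [287 142  26  22 359] mean [ 0.6008 -0.2363] dir [0.193 0.981] 78.9 ext -0.0453 0.0439 -0.035 0.0388 rect [ 0.6024 -0.2352] [0.0822 0.0657] 59.1
side tape label@32 [290 142  23  16 167] mean [ 0.6013 -0.2485] dir [0.475 0.88 ] 61.6 ext -0.0282 0.0277 -0.0246 0.0278 rect [ 0.6025 -0.2494] [0.0543 0.0507] 59.0
side jar@72 [322  94  19  12 180] mean [ 0.5205 -0.4479] dir [-0.178  0.984] 100.2 ext -0.0295 0.0295 -0.0298 0.0302 rect [ 0.5209 -0.4478] [0.0593 0.0566] 4.1
```

```bash
cat > p.py <<'E'
from h import *
import sys
# python3 p.py x y z yaw(deg of tool x axis, mod 180)
s=env.sense();R=cv2.Rodrigues(s['tool_rot'])[0];p=s['ee_pos']
cy=np.rad2deg(np.arctan2(R[1,0],R[0,0]))
print("t %.2f pos %s xyaw %.1f tilt(y.z) %.4f w %.3f F %s j %s"%(s['time'],p.round(4),cy,R[2,1],s['width'],s['contact_force'].round(1),s['joints'].round(2)))
a=list(map(float,sys.argv[1:]))
for i in range(0,len(a),4):
    x,y,z,yaw=a[i:i+4]
    for k in(0,180,-180) if i==0 else (0,):
        d=yaw+k-cy
        if abs(d)>185:continue
        Rt=cv2.Rodrigues(np.array([0,0,np.deg2rad(yaw+k)]))[0]@np.array([[1,0,0],[0,0,1],[0,-1,0.]])
        rv=np.rad2deg(cv2.Rodrigues(R.T@Rt)[0].ravel())
        print("to",a[i:i+3],"rot",rv.round(1),"shift mm",(R.T@(np.array([x,y,z])-p)*1e3).round(1))
E
python3 p.py .449 -.108 .10 1
```

```text
t 0.10 pos [0.1554 0.5011 0.2306] xyaw -17.2 tilt(y.z) -1.0000 w 1.001 F [ 0.7 -0.1 -0.3] j [ 1.27  0.13 -0.04  1.41  0.    1.57]
to [0.449, -0.108, 0.1] rot [  0.1 -18.2  -0. ] shift mm [ 460.8  131.3 -494.6]
to [0.449, -0.108, 0.1] rot [0.000e+00 1.618e+02 1.000e-01] shift mm [ 460.8  131.3 -494.6]
```

Call:
{"fn": "play_rows", "kwargs": {
  "motion": [
    {"dx":230,"dy":60,"dz":-247,"ry":-9,"grip":100},
    {"dx":230,"dy":60,"dz":-247,"ry":-9,"grip":100},
    {"dx":230,"dy":60,"dz":-247,"ry":-9,"grip":100},
    {"dx":461,"dy":80,"dz":-495,"ry":-18,"grip":100},
    {"dx":461,"dy":80,"dz":-495,"ry":-18,"grip":100},
    {"dx":461,"dy":80,"dz":-495,"ry":-18,"grip":100},
    {"dx":461,"dy":80,"dz":-495,"ry":-18,"grip":100},
    {"dx":461,"dy":80,"dz":-495,"ry":-18,"grip":100},
    {"dx":461,"dy":80,"dz":-495,"ry":-18,"grip":100},
    {"dx":461,"dy":80,"dz":-495,"ry":-18,"grip":100}
  ],
  "grip_force": 90
}}

```text
validation failed for argument at $.mo...
```

```bash
python3 p.py .449 -.108 .004 1
```

```text
t 0.10 pos [0.1554 0.5011 0.2306] xyaw -17.2 tilt(y.z) -1.0000 w 1.001 F [ 0.7 -0.1 -0.3] j [ 1.27  0.13 -0.04  1.41  0.    1.57]
to [0.449, -0.108, 0.004] rot [  0.1 -18.2  -0. ] shift mm [ 460.8  227.3 -494.4]
to [0.449, -0.108, 0.004] rot [0.000e+00 1.618e+02 1.000e-01] shift mm [ 460.8  227.3 -494.4]
```

Call:
{"fn": "play_rows", "kwargs": {
  "motion": [
    {"rx":0,"ry":-9,"rz":0,"dx":230,"dy":60,"dz":-247,"grip":100}
  ],
  "grip_force": 90
}}

```text
time: 0.2
ee_pos: [0.1763, 0.4601, 0.2217]
tool_rot: [-1.567, 0.114, -0.113]
contact_force: [1.1, -0.1, 0.0]
width: 0.997
```

```bash
python3 p.py .449 -.108 .13 1
```

```text
t 0.20 pos [0.1763 0.4601 0.2217] xyaw -8.3 tilt(y.z) -1.0000 w 0.997 F [ 1.1 -0.1  0. ] j [ 1.2   0.06 -0.13  1.38  0.    1.35]
to [0.449, -0.108, 0.13] rot [-0.1 -9.3 -0. ] shift mm [ 351.8   91.  -522.9]
to [0.449, -0.108, 0.13] rot [ 0.000e+00  1.707e+02 -1.000e-01] shift mm [ 351.8   91.  -522.9]
```

Call:
{"fn": "play_rows", "kwargs": {
  "motion": [
    {"rx":0,"ry":-9,"rz":0,"dx":352,"dy":90,"dz":-523,"grip":100},
    {"rx":0,"ry":-9,"rz":0,"dx":352,"dy":90,"dz":-523,"grip":100},
    {"rx":0,"ry":-9,"rz":0,"dx":352,"dy":90,"dz":-523,"grip":100},
    {"rx":0,"ry":-9,"rz":0,"dx":352,"dy":90,"dz":-523,"grip":100},
    {"rx":0,"ry":-9,"rz":0,"dx":352,"dy":90,"dz":-523,"grip":100},
    {"rx":0,"ry":-9,"rz":0,"dx":352,"dy":90,"dz":-523,"grip":100},
    {"rx":0,"ry":-9,"rz":0,"dx":352,"dy":90,"dz":-523,"grip":100},
    {"rx":0,"ry":-9,"rz":0,"dx":352,"dy":90,"dz":-523,"grip":100},
    {"rx":0,"ry":-9,"rz":0,"dx":352,"dy":90,"dz":-523,"grip":100},
    {"rx":0,"ry":-9,"rz":0,"dx":352,"dy":90,"dz":-523,"grip":100}
  ]
}}

```text
time: 1.2
ee_pos: [0.3879, 0.0091, 0.1519]
tool_rot: [-1.571, -0.005, 0.004]
contact_force: [1.5, 1.1, 0.6]
width: 1.004
```

```bash
python3 p.py .449 -.108 .004 1
```

```text
t 1.20 pos [0.3879 0.0091 0.1519] xyaw 0.3 tilt(y.z) -1.0000 w 1.004 F [1.5 1.1 0.6] j [ 0.02 -0.12 -0.46  1.23  0.    0.02]
to [0.449, -0.108, 0.004] rot [-0.  -0.7  0. ] shift mm [  60.3  147.9 -117.5]
to [0.449, -0.108, 0.004] rot [ -0.  179.3  -0. ] shift mm [  60.3  147.9 -117.5]
to [0.449, -0.108, 0.004] rot [ -0.  179.3  -0. ] shift mm [  60.3  147.9 -117.5]
```

Call:
{"fn": "play_rows", "kwargs": {
  "motion": [
    {"rx":0,"ry":-1,"rz":0,"dx":60,"dy":40,"dz":-117,"grip":100},
    {"rx":0,"ry":-1,"rz":0,"dx":60,"dy":40,"dz":-117,"grip":100},
    {"rx":0,"ry":-1,"rz":0,"dx":60,"dy":40,"dz":-117,"grip":100},
    {"rx":0,"ry":-1,"rz":0,"dx":60,"dy":70,"dz":-117,"grip":100},
    {"rx":0,"ry":-1,"rz":0,"dx":60,"dy":95,"dz":-117,"grip":100},
    {"rx":0,"ry":-1,"rz":0,"dx":60,"dy":95,"dz":-117,"grip":100}
  ]
}}

```text
time: 1.8
ee_pos: [0.4456, -0.1051, 0.0537]
tool_rot: [-1.569, -0.013, 0.023]
contact_force: [-1.5, 0.2, -0.4]
width: 1.001
```

```bash
python3 p.py .449 -.108 .004 1
python3 - <<'E'
from h import *
t=env.snapshot("top")[:,:,::-1];s=env.snapshot("side")[:,:,::-1]
a=cv2.resize(t[130:280,260:400],(400,430));b=cv2.resize(s[120:270,290:430],(400,430))
cv2.imwrite("pics/a1.png",np.hstack([a,b]))
E
```

```text
t 1.80 pos [ 0.4456 -0.1051  0.0537] xyaw 1.3 tilt(y.z) -1.0000 w 1.001 F [-1.5  0.2 -0.4] j [-0.23  0.07 -0.5   1.01  0.   -0.25]
to [0.449, -0.108, 0.004] rot [-0.1  0.3 -0.4] shift mm [ 3.7 49.7 -3. ]
to [0.449, -0.108, 0.004] rot [  -0.6 -179.7    0.2] shift mm [ 3.7 49.7 -3. ]
to [0.449, -0.108, 0.004] rot [  -0.6 -179.7    0.2] shift mm [ 3.7 49.7 -3. ]
```

View pics/a1.png

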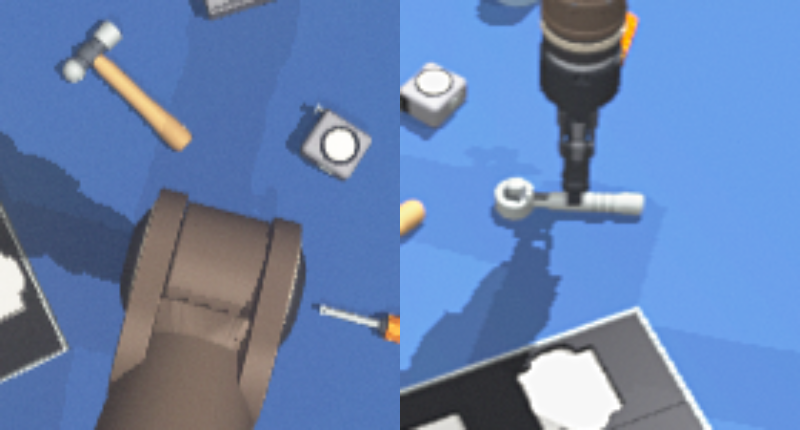

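```bash
python3 p.py .449 -.108 .004 1
```

```text
t 1.90 pos [ 0.448  -0.1053  0.0572] xyaw 1.4 tilt(y.z) -1.0000 w 0.999 F [0.4 0.3 0.9] j [-0.23  0.07 -0.49  1.01 -0.   -0.25]
to [0.449, -0.108, 0.004] rot [-0.   0.4 -0.1] shift mm [ 1.1 53.2 -2.8]
to [0.449, -0.108, 0.004] rot [-1.000e-01 -1.796e+02  0.000e+00] shift mm [ 1.1 53.2 -2.8]
to [0.449, -0.108, 0.004] rot [-1.000e-01 -1.796e+02  0.000e+00] shift mm [ 1.1 53.2 -2.8]
```

Call:
{"fn": "play_rows", "kwargs": {
  "motion": [
    {"rx":0,"ry":0,"rz":0,"dx":1,"dy":20,"dz":-2,"grip":100},
    {"rx":0,"ry":0,"rz":0,"dx":1,"dy":40,"dz":-2,"grip":100},
    {"rx":0,"ry":0,"rz":0,"dx":1,"dy":52,"dz":-2,"grip":100},
    {"rx":0,"ry":0,"rz":0,"dx":1,"dy":52,"dz":-2,"grip":100},
    {"rx":0,"ry":0,"rz":0,"dx":1,"dy":52,"dz":-2,"grip":10},
    {"rx":0,"ry":0,"rz":0,"dx":1,"dy":52,"dz":-2,"grip":10},
    {"rx":0,"ry":0,"rz":0,"dx":1,"dy":52,"dz":-2,"grip":10},
    {"rx":0,"ry":0,"rz":0,"dx":1,"dy":52,"dz":-2,"grip":10},
    {"rx":0,"ry":0,"rz":0,"dx":1,"dy":52,"dz":-2,"grip":10},
    {"rx":0,"ry":0,"rz":0,"dx":1,"dy":52,"dz":-2,"grip":10}
  ],
  "grip_force": 90
}}

```text
time: 2.9
ee_pos: [0.4499, -0.1079, 0.0061]
tool_rot: [-1.572, -0.019, 0.017]
contact_force: [-1.3, -1.1, 7.4]
width: 0.181
```

```bash
python3 p.py .449 -.108 .12 1
```

```text
t 2.90 pos [ 0.4499 -0.1079  0.0061] xyaw 1.3 tilt(y.z) -1.0000 w 0.181 F [-1.3 -1.1  7.4] j [-0.23  0.11 -0.56  0.89 -0.   -0.26]
to [0.449, -0.108, 0.12] rot [0.1 0.3 0.1] shift mm [  -0.8 -113.9   -0.2]
to [0.449, -0.108, 0.12] rot [ 1.000e-01 -1.797e+02 -1.000e-01] shift mm [  -0.8 -113.9   -0.2]
to [0.449, -0.108, 0.12] rot [ 1.000e-01 -1.797e+02 -1.000e-01] shift mm [  -0.8 -113.9   -0.2]
```

Call:
{"fn": "play_rows", "kwargs": {
  "motion": [
    {"rx":0,"ry":0,"rz":0,"dx":0,"dy":0,"dz":0,"grip":10},
    {"rx":0,"ry":0,"rz":0,"dx":0,"dy":-10,"dz":0,"grip":10},
    {"rx":0,"ry":0,"rz":0,"dx":0,"dy":-20,"dz":0,"grip":10},
    {"rx":0,"ry":0,"rz":0,"dx":0,"dy":-20,"dz":0,"grip":10}
  ]
}}

```text
time: 3.3
ee_pos: [0.4504, -0.1075, 0.0267]
tool_rot: [-1.571, -0.02, 0.017]
contact_force: [0.0, 0.2, -2.3]
width: 0.179
```

```bash
cat > v.py <<'E'
from h import *
import sys
nm=sys.argv[1];s=env.snapshot("side")[:,:,::-1];t=env.snapshot("top")[:,:,::-1]
q=env.sense()['ee_pos']
out=[]
for n,im in(("top",t),("side",s)):
    u,v=proj(n,q)[0].astype(int);u=np.clip(u,70,570);v=np.clip(v,75,325)
    out.append(cv2.resize(im[v-75:v+75,u-70:u+70],(400,430),interpolation=cv2.INTER_CUBIC));print(n,"crop origin",u-70,v-75)
cv2.imwrite(f"pics/{nm}.png",np.hstack(out));cv2.imwrite(f"pics/{nm}_top.png",t);cv2.imwrite(f"pics/{nm}_side.png",s)
E
python3 v.py b1; python3 p.py .449 -.108 .12 1
```

```text
top crop origin 260 154
side crop origin 278 113
t 3.40 pos [ 0.4497 -0.1074  0.0255] xyaw 1.4 tilt(y.z) -1.0000 w 0.180 F [-0.3 -0.7 -3. ] j [-0.23  0.1  -0.54  0.94  0.   -0.26]
to [0.449, -0.108, 0.12] rot [0.  0.4 0. ] shift mm [ -0.7 -94.5  -0.6]
to [0.449, -0.108, 0.12] rot [ 1.000e-01 -1.796e+02 -0.000e+00] shift mm [ -0.7 -94.5  -0.6]
to [0.449, -0.108, 0.12] rot [ 1.000e-01 -1.796e+02 -0.000e+00] shift mm [ -0.7 -94.5  -0.6]
```

View pics/b1.png

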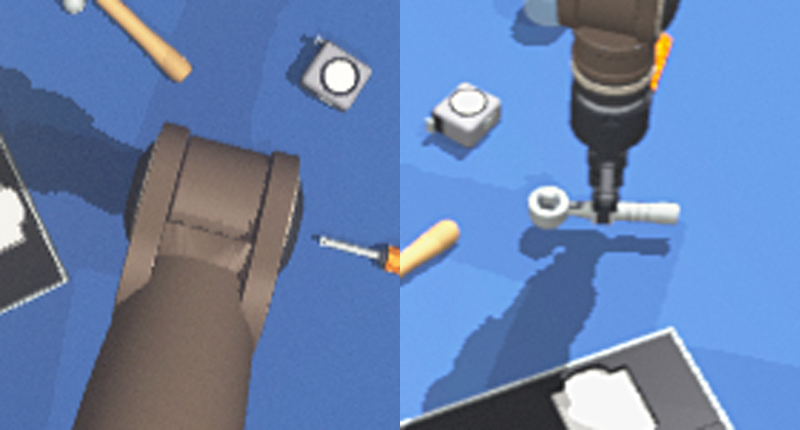

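```bash
python3 p.py .605 .209 .10 27
```

```text
t 3.40 pos [ 0.4497 -0.1074  0.0255] xyaw 1.4 tilt(y.z) -1.0000 w 0.180 F [-0.3 -0.7 -3. ] j [-0.23  0.1  -0.54  0.94  0.   -0.26]
to [0.605, 0.209, 0.1] rot [  0.  -25.6   0. ] shift mm [162.8 -74.4 312.6]
to [0.605, 0.209, 0.1] rot [-1.000e-01  1.544e+02  0.000e+00] shift mm [162.8 -74.4 312.6]
```

Call:
{"fn": "play_rows", "kwargs": {
  "motion": [
    {"rx":0,"ry":0,"rz":0,"dx":0,"dy":-30,"dz":0,"grip":10},
    {"rx":0,"ry":-2,"rz":0,"dx":12,"dy":-60,"dz":22,"grip":10},
    {"rx":0,"ry":-5,"rz":0,"dx":32,"dy":-74,"dz":62,"grip":10},
    {"rx":0,"ry":-9,"rz":0,"dx":53,"dy":-74,"dz":102,"grip":10},
    {"rx":0,"ry":-12,"rz":0,"dx":75,"dy":-74,"dz":144,"grip":10},
    {"rx":0,"ry":-16,"rz":0,"dx":97,"dy":-74,"dz":186,"grip":10},
    {"rx":0,"ry":-19,"rz":0,"dx":119,"dy":-74,"dz":228,"grip":10},
    {"rx":0,"ry":-22,"rz":0,"dx":140,"dy":-74,"dz":268,"grip":10},
    {"rx":0,"ry":-25.5,"rz":0,"dx":157,"dy":-74,"dz":300,"grip":10},
    {"rx":0,"ry":-25.5,"rz":0,"dx":163,"dy":-74,"dz":313,"grip":10}
  ]
}}

```text
time: 4.4
ee_pos: [0.6058, 0.2126, 0.0978]
tool_rot: [-1.538, -0.37, 0.371]
contact_force: [0.2, -0.2, -2.4]
width: 0.181
```

```bash
python3 v.py c1;python3 p.py .605 .209 .05 27  .605 .209 .027 27
```

```text
top crop origin 151 97
side crop origin 208 192
t 4.50 pos [0.6051 0.2111 0.0978] xyaw 27.0 tilt(y.z) -1.0000 w 0.180 F [-0.1 -0.7 -2.9] j [ 0.34  0.37 -0.01  1.18  0.   -0.13]
to [0.605, 0.209, 0.05] rot [-0.  -0.  -0.1] shift mm [-0.9 47.8 -1.9]
to [0.605, 0.209, 0.05] rot [ 1.0e-01  1.8e+02 -0.0e+00] shift mm [-0.9 47.8 -1.9]
to [0.605, 0.209, 0.05] rot [ 1.0e-01  1.8e+02 -0.0e+00] shift mm [-0.9 47.8 -1.9]
to [0.605, 0.209, 0.027] rot [-0.  -0.  -0.1] shift mm [-0.9 70.8 -1.9]
```

View pics/c1.png

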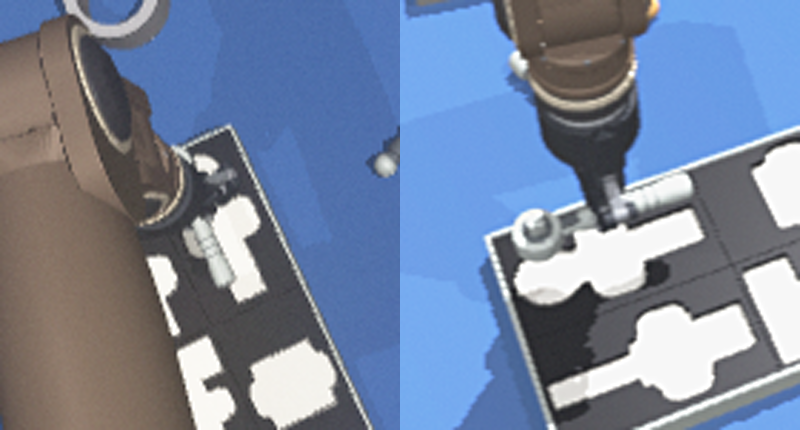

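Call:
{"fn": "play_rows", "kwargs": {
  "motion": [
    {"rx":0,"ry":0,"rz":0,"dx":0,"dy":20,"dz":-1.5,"grip":10},
    {"rx":0,"ry":0,"rz":0,"dx":0,"dy":40,"dz":-1.5,"grip":10},
    {"rx":0,"ry":0,"rz":0,"dx":0,"dy":50,"dz":-1.5,"grip":10},
    {"rx":0,"ry":0,"rz":0,"dx":0,"dy":50,"dz":-1.5,"grip":10}
  ]
}}

```text
time: 4.9
ee_pos: [0.604, 0.2065, 0.0473]
tool_rot: [-1.54, -0.363, 0.37]
contact_force: [-0.2, 0.4, -2.1]
width: 0.179
```

```bash
python3 v.py c2;python3 p.py .605 .209 .027 27
```

```text
top crop origin 156 99
side crop origin 210 201
t 5.00 pos [0.6057 0.2074 0.0497] xyaw 26.8 tilt(y.z) -1.0000 w 0.185 F [ 0.8 -0.2 -2.1] j [ 0.33  0.39 -0.09  1.08 -0.   -0.14]
to [0.605, 0.209, 0.027] rot [ 0.  -0.2 -0. ] shift mm [ 0.2 22.7  1.7]
to [0.605, 0.209, 0.027] rot [  0.  179.8   0. ] shift mm [ 0.2 22.7  1.7]
to [0.605, 0.209, 0.027] rot [  0.  179.8   0. ] shift mm [ 0.2 22.7  1.7]
```

View pics/c2.png

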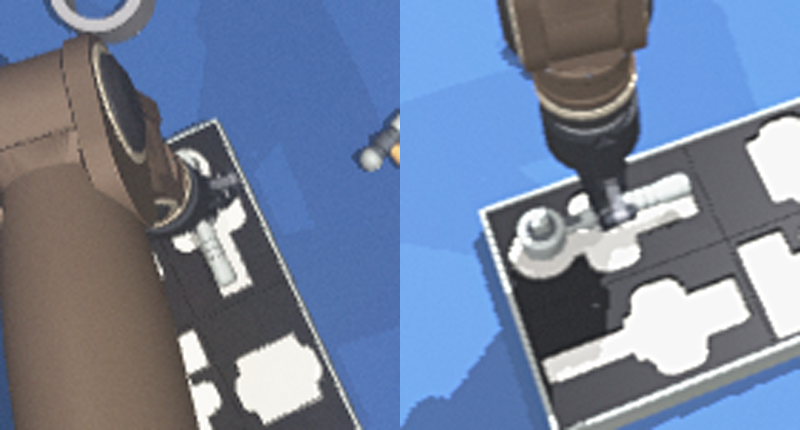

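Call:
{"fn": "play_rows", "kwargs": {
  "motion": [
    {"rx":0,"ry":0,"rz":0,"dx":0,"dy":10,"dz":1,"grip":10},
    {"rx":0,"ry":0,"rz":0,"dx":0,"dy":18,"dz":1,"grip":10},
    {"rx":0,"ry":0,"rz":0,"dx":0,"dy":21,"dz":1,"grip":10},
    {"rx":0,"ry":0,"rz":0,"dx":0,"dy":22,"dz":1,"grip":10},
    {"rx":0,"ry":0,"rz":0,"dx":0,"dy":22,"dz":1,"grip":10}
  ]
}}

```text
time: 5.5
ee_pos: [0.6051, 0.209, 0.0273]
tool_rot: [-1.539, -0.368, 0.368]
contact_force: [-0.4, 0.2, -1.3]
width: 0.179
```

```bash
python3 v.py c3;python3 p.py .605 .209 .027 27
```

```text
top crop origin 157 100
side crop origin 210 206
t 5.60 pos [0.6053 0.209  0.0273] xyaw 26.9 tilt(y.z) -1.0000 w 0.180 F [-0.9 -0.6 -0.2] j [ 0.33  0.41 -0.12  1.04  0.   -0.14]
to [0.605, 0.209, 0.027] rot [ 0.  -0.1  0. ] shift mm [-0.3  0.3  0.1]
to [0.605, 0.209, 0.027] rot [ -0.  179.9   0. ] shift mm [-0.3  0.3  0.1]
to [0.605, 0.209, 0.027] rot [ -0.  179.9   0. ] shift mm [-0.3  0.3  0.1]
```

View pics/c3.png

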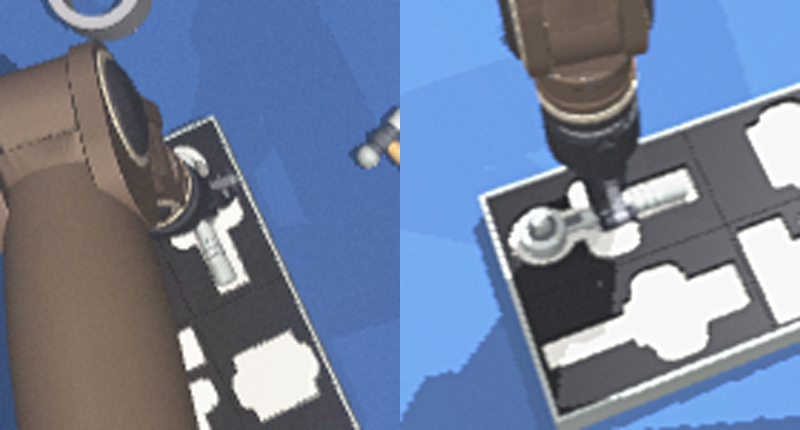

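Call:
{"fn": "play_rows", "kwargs": {
  "motion": [
    {"rx":0,"ry":0,"rz":0,"dx":0,"dy":0,"dz":0,"grip":45},
    {"rx":0,"ry":0,"rz":0,"dx":0,"dy":0,"dz":0,"grip":45},
    {"rx":0,"ry":0,"rz":0,"dx":0,"dy":0,"dz":0,"grip":45},
    {"rx":0,"ry":0,"rz":0,"dx":0,"dy":-15,"dz":0,"grip":45},
    {"rx":0,"ry":0,"rz":0,"dx":0,"dy":-50,"dz":0,"grip":45},
    {"rx":0,"ry":0,"rz":0,"dx":0,"dy":-80,"dz":0,"grip":100},
    {"rx":0,"ry":0,"rz":0,"dx":0,"dy":-80,"dz":0,"grip":100}
  ]
}}

```text
time: 6.3
ee_pos: [0.6078, 0.2099, 0.1124]
tool_rot: [-1.539, -0.374, 0.361]
contact_force: [0.8, 0.8, -0.1]
width: 0.774
```

```bash
python3 p.py .662 -.019 .10 47
```

```text
t 6.30 pos [0.6078 0.2099 0.1124] xyaw 26.9 tilt(y.z) -1.0000 w 0.774 F [ 0.8  0.8 -0.1] j [ 0.33  0.36  0.    1.2   0.   -0.14]
to [0.662, -0.019, 0.1] rot [  0.1 -20.1   0.5] shift mm [ -55.2   12.2 -228.6]
to [0.662, -0.019, 0.1] rot [ -0.6 159.9   0.2] shift mm [ -55.2   12.2 -228.6]
```

Call:
{"fn": "play_rows", "kwargs": {
  "motion": [
    {"rx":0,"ry":-4,"rz":0,"dx":-9,"dy":0,"dz":-38,"grip":100},
    {"rx":0,"ry":-8,"rz":0,"dx":-20,"dy":0,"dz":-83,"grip":100},
    {"rx":0,"ry":-12,"rz":0,"dx":-31,"dy":3,"dz":-130,"grip":100},
    {"rx":0,"ry":-16,"rz":0,"dx":-42,"dy":5,"dz":-177,"grip":100},
    {"rx":0,"ry":-20,"rz":0,"dx":-50,"dy":10,"dz":-215,"grip":100},
    {"rx":0,"ry":-20,"rz":0,"dx":-53,"dy":25,"dz":-229,"grip":100},
    {"rx":0,"ry":-20,"rz":0,"dx":-53,"dy":50,"dz":-229,"grip":100},
    {"rx":0,"ry":-20,"rz":0,"dx":-53,"dy":50,"dz":-229,"grip":100}
  ]
}}

```text
time: 7.1
ee_pos: [0.6588, -0.0194, 0.0526]
tool_rot: [-1.472, -0.633, 0.643]
contact_force: [-0.7, 0.0, -0.4]
width: 0.999
```

```bash
python3 v.py d1;python3 p.py .662 -.019 .006 47
```

```text
top crop origin 232 82
side crop origin 200 126
t 7.20 pos [ 0.6605 -0.0186  0.0562] xyaw 46.9 tilt(y.z) -1.0000 w 0.998 F [-0.1  0.4  0.5] j [-0.03  0.43 -0.02  1.12  0.   -0.85]
to [0.662, -0.019, 0.006] rot [-0.1 -0.1 -0.1] shift mm [ 0.7 50.2 -1.5]
to [0.662, -0.019, 0.006] rot [ 1.000e-01  1.799e+02 -2.000e-01] shift mm [ 0.7 50.2 -1.5]
to [0.662, -0.019, 0.006] rot [ 1.000e-01  1.799e+02 -2.000e-01] shift mm [ 0.7 50.2 -1.5]
```

View pics/d1.png

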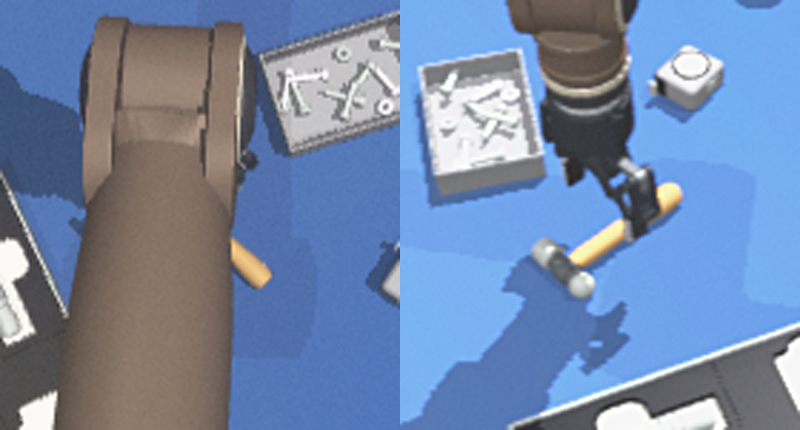

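View pics/d1_side.png

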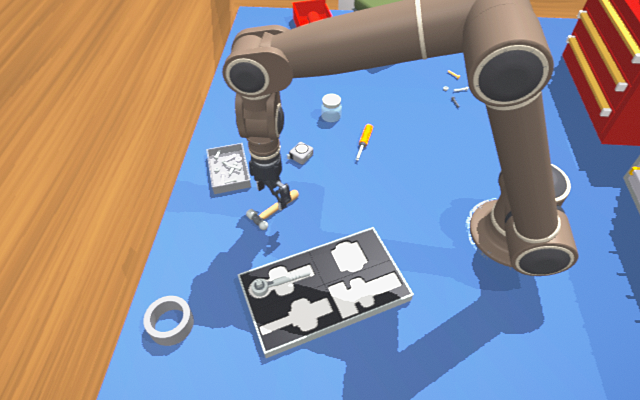

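Call:
{"fn": "play_rows", "kwargs": {
  "motion": [
    {"rx":0,"ry":0,"rz":0,"dx":0.5,"dy":20,"dz":-1,"grip":100},
    {"rx":0,"ry":0,"rz":0,"dx":0.5,"dy":40,"dz":-1,"grip":100},
    {"rx":0,"ry":0,"rz":0,"dx":0.5,"dy":50,"dz":-1,"grip":100},
    {"rx":0,"ry":0,"rz":0,"dx":0.5,"dy":50,"dz":-1,"grip":100},
    {"rx":0,"ry":0,"rz":0,"dx":0.5,"dy":50,"dz":-1,"grip":10},
    {"rx":0,"ry":0,"rz":0,"dx":0.5,"dy":50,"dz":-1,"grip":10},
    {"rx":0,"ry":0,"rz":0,"dx":0.5,"dy":50,"dz":-1,"grip":10},
    {"rx":0,"ry":0,"rz":0,"dx":0.5,"dy":50,"dz":-1,"grip":10},
    {"rx":0,"ry":0,"rz":0,"dx":0.5,"dy":50,"dz":-1,"grip":10},
    {"rx":0,"ry":0,"rz":0,"dx":0.5,"dy":50,"dz":-1,"grip":10}
  ],
  "grip_force": 100
}}

```text
time: 8.2
ee_pos: [0.6629, -0.0196, 0.0082]
tool_rot: [-1.475, -0.64, 0.638]
contact_force: [-0.5, 0.2, 5.5]
width: 0.191
```

```bash
python3 p.py .662 -.019 .006 47
```

```text
t 8.20 pos [ 0.6629 -0.0196  0.0082] xyaw 46.9 tilt(y.z) -1.0000 w 0.191 F [-0.5  0.2  5.5] j [-0.03  0.46 -0.09  1.02  0.   -0.85]
to [0.662, -0.019, 0.006] rot [ 0.1 -0.1  0.1] shift mm [-0.2  2.2  1.1]
to [0.662, -0.019, 0.006] rot [-1.000e-01  1.799e+02  1.000e-01] shift mm [-0.2  2.2  1.1]
to [0.662, -0.019, 0.006] rot [-1.000e-01  1.799e+02  1.000e-01] shift mm [-0.2  2.2  1.1]
```

Call:
{"fn": "play_rows", "kwargs": {
  "motion": [
    {"rx":0,"ry":0,"rz":0,"dx":0,"dy":-10,"dz":0,"grip":10},
    {"rx":0,"ry":0,"rz":0,"dx":0,"dy":-25,"dz":0,"grip":10},
    {"rx":0,"ry":0,"rz":0,"dx":0,"dy":-50,"dz":0,"grip":10},
    {"rx":0,"ry":0,"rz":0,"dx":0,"dy":-75,"dz":0,"grip":10},
    {"rx":0,"ry":0,"rz":0,"dx":0,"dy":-90,"dz":0,"grip":10}
  ]
}}

```text
time: 8.7
ee_pos: [0.6632, -0.0197, 0.1003]
tool_rot: [-1.476, -0.641, 0.637]
contact_force: [0.9, -0.5, -2.2]
width: 0.192
```

```bash
python3 v.py d2;python3 p.py .407 .225 .10 26.6
```

```text
top crop origin 232 78
side crop origin 198 115
t 8.80 pos [ 0.6641 -0.0197  0.1008] xyaw 46.9 tilt(y.z) -1.0000 w 0.188 F [ 0.7 -0.2 -3. ] j [-0.03  0.41  0.05  1.2  -0.   -0.85]
to [0.407, 0.225, 0.1] rot [ 0.2 20.3  0.2] shift mm [  2.7  -0.5 355. ]
to [0.407, 0.225, 0.1] rot [   0.3 -159.7   -0.3] shift mm [  2.7  -0.5 355. ]
```

View pics/d2.png

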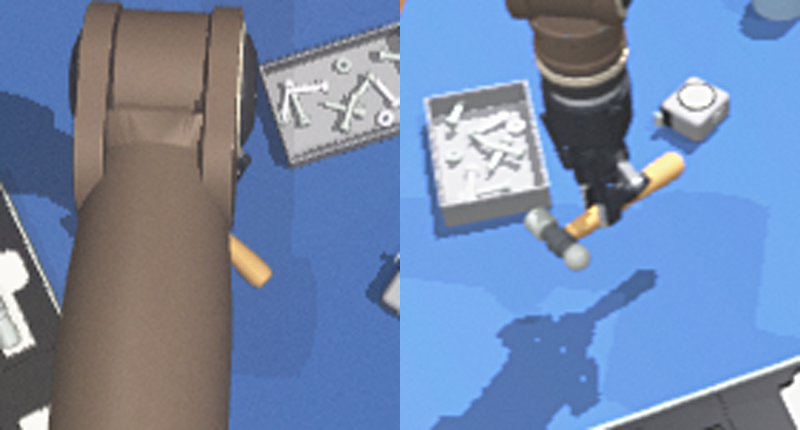

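Call:
{"fn": "play_rows", "kwargs": {
  "motion": [
    {"rx":0,"ry":1,"rz":0,"dx":0,"dy":0,"dz":20,"grip":10},
    {"rx":0,"ry":4,"rz":0,"dx":1,"dy":0,"dz":60,"grip":10},
    {"rx":0,"ry":7,"rz":0,"dx":1,"dy":0,"dz":105,"grip":10},
    {"rx":0,"ry":10,"rz":0,"dx":2,"dy":0,"dz":150,"grip":10},
    {"rx":0,"ry":13,"rz":0,"dx":2,"dy":0,"dz":195,"grip":10},
    {"rx":0,"ry":16,"rz":0,"dx":3,"dy":0,"dz":240,"grip":10},
    {"rx":0,"ry":18,"rz":0,"dx":3,"dy":0,"dz":285,"grip":10},
    {"rx":0,"ry":20,"rz":0,"dx":3,"dy":0,"dz":325,"grip":10},
    {"rx":0,"ry":20.3,"rz":0,"dx":3,"dy":0,"dz":350,"grip":10},
    {"rx":0,"ry":20.3,"rz":0,"dx":3,"dy":0,"dz":355,"grip":10}
  ]
}}

```text
time: 9.8
ee_pos: [0.403, 0.2265, 0.0966]
tool_rot: [-1.539, -0.365, 0.367]
contact_force: [-0.2, -0.9, -2.6]
width: 0.189
```

```bash
python3 v.py e1;python3 p.py .407 .225 .05 26.6
```

```text
top crop origin 143 167
side crop origin 294 203
t 9.90 pos [0.4048 0.2256 0.0968] xyaw 26.7 tilt(y.z) -1.0000 w 0.185 F [ 0.5 -0.8 -3.1] j [ 0.51  0.05 -0.42  1.1  -0.    0.04]
to [0.407, 0.225, 0.05] rot [ 0.   0.1 -0. ] shift mm [ 1.7 46.8 -1.5]
to [0.407, 0.225, 0.05] rot [  -0.  -179.9   -0. ] shift mm [ 1.7 46.8 -1.5]
to [0.407, 0.225, 0.05] rot [  -0.  -179.9   -0. ] shift mm [ 1.7 46.8 -1.5]
```

View pics/e1.png

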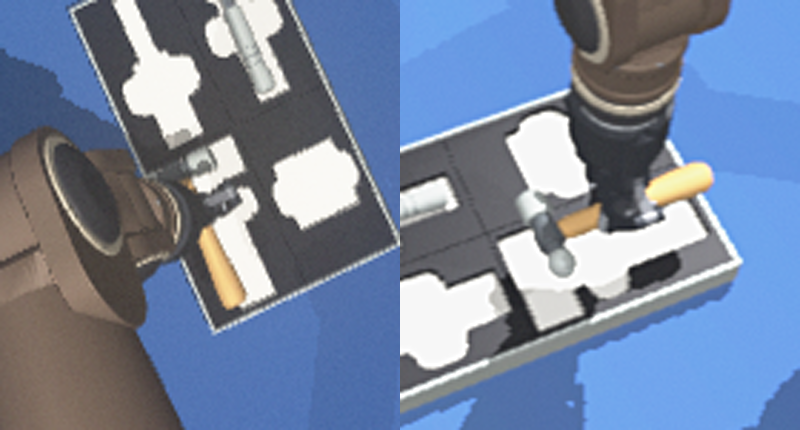

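Call:
{"fn": "play_rows", "kwargs": {
  "motion": [
    {"rx":0,"ry":0,"rz":0,"dx":1,"dy":20,"dz":-1,"grip":10},
    {"rx":0,"ry":0,"rz":0,"dx":1,"dy":40,"dz":-1,"grip":10},
    {"rx":0,"ry":0,"rz":0,"dx":1,"dy":50,"dz":-1,"grip":10},
    {"rx":0,"ry":0,"rz":0,"dx":1,"dy":50,"dz":-1,"grip":10}
  ]
}}

```text
time: 10.3
ee_pos: [0.4063, 0.2236, 0.0456]
tool_rot: [-1.541, -0.36, 0.365]
contact_force: [0.3, -0.0, -2.3]
width: 0.185
```

```bash
python3 v.py e2;python3 p.py .407 .225 .029 26.6
```

```text
top crop origin 148 165
side crop origin 291 213
t 10.40 pos [0.4074 0.2245 0.0474] xyaw 26.5 tilt(y.z) -1.0000 w 0.187 F [ 0.4 -0.2 -2.5] j [ 0.5   0.08 -0.5   0.99 -0.    0.04]
to [0.407, 0.225, 0.029] rot [ 0.  -0.1 -0. ] shift mm [-0.1 18.4  0.6]
to [0.407, 0.225, 0.029] rot [  0.  179.9   0. ] shift mm [-0.1 18.4  0.6]
to [0.407, 0.225, 0.029] rot [  0.  179.9   0. ] shift mm [-0.1 18.4  0.6]
```

View pics/e2.png

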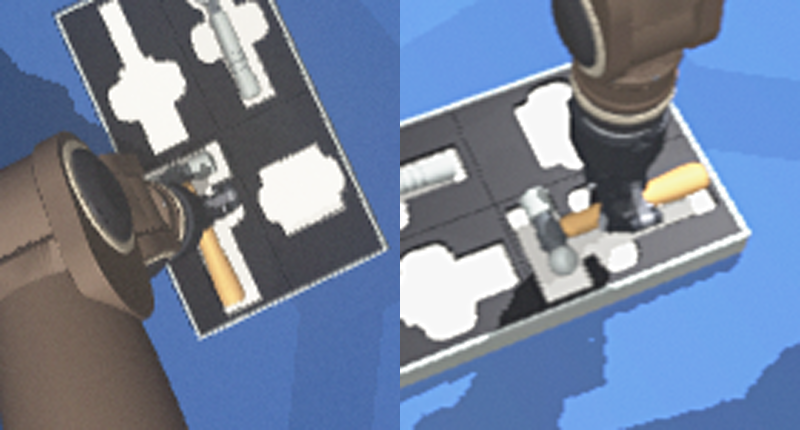

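Call:
{"fn": "play_rows", "kwargs": {
  "motion": [
    {"rx":0,"ry":0,"rz":0,"dx":0,"dy":8,"dz":0,"grip":10},
    {"rx":0,"ry":0,"rz":0,"dx":0,"dy":14,"dz":0,"grip":10},
    {"rx":0,"ry":0,"rz":0,"dx":0,"dy":18,"dz":0,"grip":10},
    {"rx":0,"ry":0,"rz":0,"dx":0,"dy":18,"dz":0,"grip":10},
    {"rx":0,"ry":0,"rz":0,"dx":0,"dy":18,"dz":0,"grip":10}
  ]
}}

```text
time: 10.9
ee_pos: [0.4068, 0.2249, 0.0293]
tool_rot: [-1.54, -0.364, 0.364]
contact_force: [-1.8, -0.7, 0.1]
width: 0.186
```

```bash
python3 v.py e3;python3 p.py .407 .225 .029 26.6
```

```text
top crop origin 149 166
side crop origin 291 217
t 11.00 pos [0.4068 0.2249 0.0292] xyaw 26.6 tilt(y.z) -1.0000 w 0.188 F [-1.5 -1.2  0.4] j [ 0.51  0.1  -0.53  0.95 -0.    0.04]
to [0.407, 0.225, 0.029] rot [ 0. -0.  0.] shift mm [0.3 0.2 0. ]
to [0.407, 0.225, 0.029] rot [ -0. 180.   0.] shift mm [0.3 0.2 0. ]
to [0.407, 0.225, 0.029] rot [ -0. 180.   0.] shift mm [0.3 0.2 0. ]
```

View pics/e3.png

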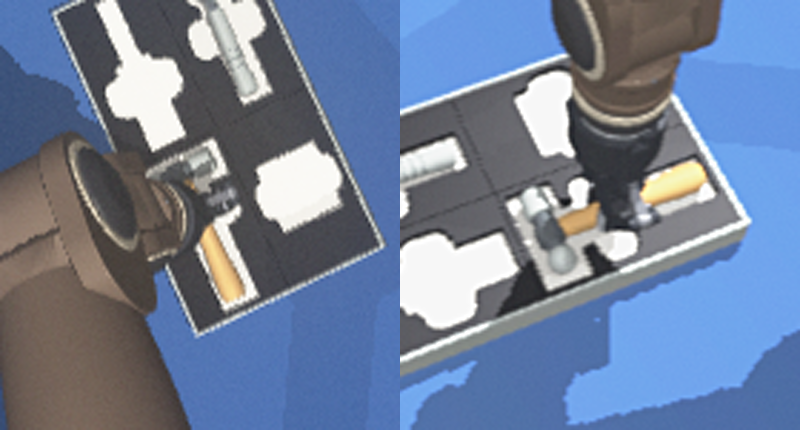

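Call:
{"fn": "play_rows", "kwargs": {
  "motion": [
    {"rx":0,"ry":0,"rz":0,"dx":0,"dy":0,"dz":0,"grip":45},
    {"rx":0,"ry":0,"rz":0,"dx":0,"dy":0,"dz":0,"grip":45},
    {"rx":0,"ry":0,"rz":0,"dx":0,"dy":0,"dz":0,"grip":45},
    {"rx":0,"ry":0,"rz":0,"dx":0,"dy":-15,"dz":0,"grip":45},
    {"rx":0,"ry":0,"rz":0,"dx":0,"dy":-50,"dz":0,"grip":45},
    {"rx":0,"ry":0,"rz":0,"dx":0,"dy":-80,"dz":0,"grip":100},
    {"rx":0,"ry":0,"rz":0,"dx":0,"dy":-80,"dz":0,"grip":100},
    {"rx":0,"ry":0,"rz":0,"dx":0,"dy":-80,"dz":0,"grip":100}
  ]
}}

```text
time: 11.8
ee_pos: [0.4074, 0.2252, 0.1097]
tool_rot: [-1.539, -0.365, 0.362]
contact_force: [0.8, -0.6, 0.2]
width: 0.934
```

```bash
python3 p.py .600 -.248 .11 58.7
```

```text
t 11.80 pos [0.4074 0.2252 0.1097] xyaw 26.6 tilt(y.z) -1.0000 w 0.934 F [ 0.8 -0.6  0.2] j [ 0.5   0.04 -0.4   1.13  0.    0.04]
to [0.6, -0.248, 0.11] rot [  0.  -32.1   0.1] shift mm [-3.940e+01 -4.000e-01 -5.094e+02]
to [0.6, -0.248, 0.11] rot [ -0.2 147.9   0. ] shift mm [-3.940e+01 -4.000e-01 -5.094e+02]
```

Call:
{"fn": "play_rows", "kwargs": {
  "motion": [
    {"rx":0,"ry":-2,"rz":0,"dx":-2,"dy":0,"dz":-30,"grip":100},
    {"rx":0,"ry":-5,"rz":0,"dx":-6,"dy":0,"dz":-80,"grip":100},
    {"rx":0,"ry":-9,"rz":0,"dx":-10,"dy":0,"dz":-130,"grip":100},
    {"rx":0,"ry":-12,"rz":0,"dx":-14,"dy":0,"dz":-180,"grip":100},
    {"rx":0,"ry":-16,"rz":0,"dx":-18,"dy":0,"dz":-230,"grip":100},
    {"rx":0,"ry":-20,"rz":0,"dx":-22,"dy":0,"dz":-280,"grip":100},
    {"rx":0,"ry":-24,"rz":0,"dx":-26,"dy":0,"dz":-330,"grip":100},
    {"rx":0,"ry":-27,"rz":0,"dx":-30,"dy":0,"dz":-380,"grip":100},
    {"rx":0,"ry":-30,"rz":0,"dx":-34,"dy":0,"dz":-430,"grip":100},
    {"rx":0,"ry":-32,"rz":0,"dx":-37,"dy":0,"dz":-475,"grip":100}
  ]
}}

```text
time: 12.8
ee_pos: [0.5858, -0.2186, 0.1072]
tool_rot: [-1.418, -0.796, 0.798]
contact_force: [0.8, 0.0, -0.1]
width: 0.998
```

Call:
{"fn": "play_rows", "kwargs": {
  "motion": [
    {"rx":0,"ry":0,"rz":0,"dx":-17,"dy":0,"dz":-30,"grip":100},
    {"rx":0,"ry":0,"rz":0,"dx":-17,"dy":0,"dz":-30,"grip":100},
    {"rx":0,"ry":0,"rz":0,"dx":-17,"dy":20,"dz":-30,"grip":100},
    {"rx":0,"ry":0,"rz":0,"dx":-17,"dy":40,"dz":-30,"grip":100},
    {"rx":0,"ry":0,"rz":0,"dx":-17,"dy":40,"dz":-30,"grip":100}
  ]
}}

```text
time: 13.3
ee_pos: [0.6001, -0.2451, 0.0647]
tool_rot: [-1.414, -0.792, 0.8]
contact_force: [-0.3, -0.1, 0.3]
width: 1.002
```

```bash
python3 v.py f1; python3 p.py .600 -.248 .006 58.7
```

```text
top crop origin 309 102
side crop origin 230 66
t 13.40 pos [ 0.602  -0.2457  0.0683] xyaw 58.6 tilt(y.z) -1.0000 w 0.998 F [0.6 0.1 0.7] j [-0.39  0.4  -0.04  1.13  0.   -1.41]
to [0.6, -0.248, 0.006] rot [-0.1 -0.1 -0. ] shift mm [-2.9 62.3  0.3]
to [0.6, -0.248, 0.006] rot [  0.  179.9  -0.2] shift mm [-2.9 62.3  0.3]
to [0.6, -0.248, 0.006] rot [  0.  179.9  -0.2] shift mm [-2.9 62.3  0.3]
```

View pics/f1.png

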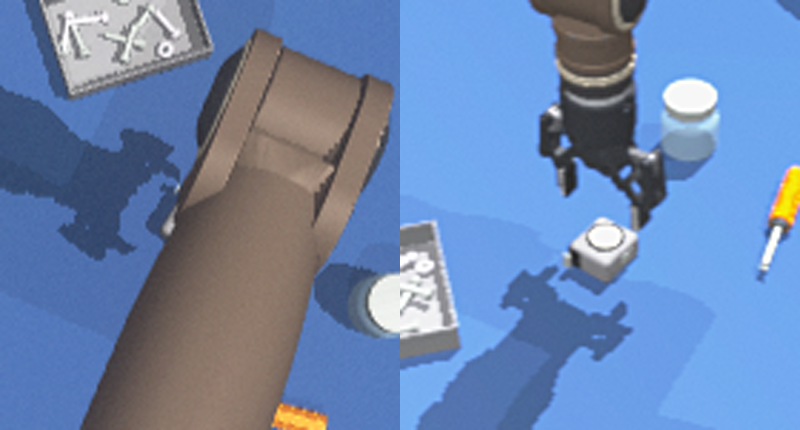

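Call:
{"fn": "play_rows", "kwargs": {
  "motion": [
    {"rx":0,"ry":0,"rz":0,"dx":-3,"dy":20,"dz":0,"grip":100},
    {"rx":0,"ry":0,"rz":0,"dx":-3,"dy":40,"dz":0,"grip":100},
    {"rx":0,"ry":0,"rz":0,"dx":-3,"dy":55,"dz":0,"grip":100},
    {"rx":0,"ry":0,"rz":0,"dx":-3,"dy":62,"dz":0,"grip":100},
    {"rx":0,"ry":0,"rz":0,"dx":-3,"dy":62,"dz":0,"grip":100},
    {"rx":0,"ry":0,"rz":0,"dx":-3,"dy":62,"dz":0,"grip":50},
    {"rx":0,"ry":0,"rz":0,"dx":-3,"dy":62,"dz":0,"grip":50},
    {"rx":0,"ry":0,"rz":0,"dx":-3,"dy":62,"dz":0,"grip":50},
    {"rx":0,"ry":0,"rz":0,"dx":-3,"dy":62,"dz":0,"grip":50}
  ],
  "grip_force": 80
}}

```text
time: 14.3
ee_pos: [0.6023, -0.2496, 0.0087]
tool_rot: [-1.422, -0.798, 0.795]
contact_force: [-0.2, -0.8, 6.5]
width: 0.615
```

```bash
python3 v.py f2; python3 p.py .600 -.248 .006 58.7
```

```text
top crop origin 308 105
side crop origin 230 79
t 14.40 pos [ 0.6023 -0.2496  0.0087] xyaw 58.6 tilt(y.z) -1.0000 w 0.615 F [ 0.1 -0.5  6.2] j [-0.39  0.44 -0.12  1.01  0.   -1.41]
to [0.6, -0.248, 0.006] rot [ 0.1 -0.1  0. ] shift mm [0.2 2.7 2.8]
to [0.6, -0.248, 0.006] rot [ -0.  179.9   0.2] shift mm [0.2 2.7 2.8]
to [0.6, -0.248, 0.006] rot [ -0.  179.9   0.2] shift mm [0.2 2.7 2.8]
```

View pics/f2.png

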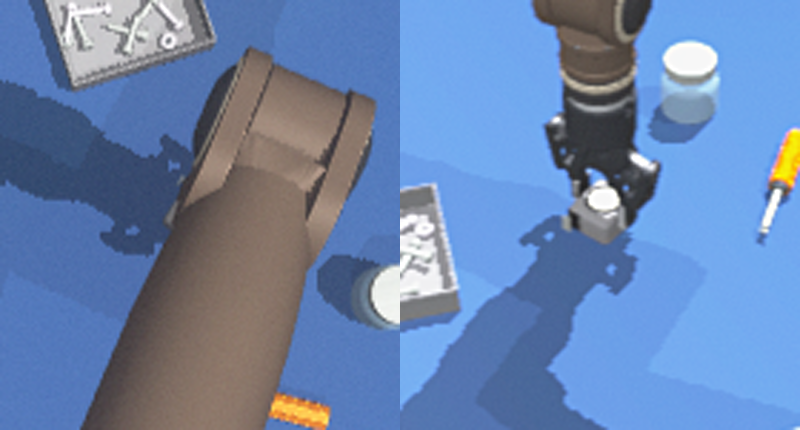

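Call:
{"fn": "play_rows", "kwargs": {
  "motion": [
    {"rx":0,"ry":0,"rz":0,"dx":0,"dy":-10,"dz":0,"grip":50},
    {"rx":0,"ry":0,"rz":0,"dx":0,"dy":-25,"dz":0,"grip":50},
    {"rx":0,"ry":0,"rz":0,"dx":0,"dy":-50,"dz":0,"grip":50},
    {"rx":0,"ry":0,"rz":0,"dx":0,"dy":-75,"dz":0,"grip":50},
    {"rx":0,"ry":0,"rz":0,"dx":0,"dy":-90,"dz":0,"grip":50}
  ]
}}

```text
time: 14.9
ee_pos: [0.602, -0.2495, 0.1005]
tool_rot: [-1.422, -0.798, 0.795]
contact_force: [0.1, 0.7, -3.2]
width: 0.612
```

```bash
python3 v.py f3; python3 p.py .440 .126 .10 26.6
```

```text
top crop origin 312 100
side crop origin 229 57
t 15.00 pos [ 0.6028 -0.2499  0.1009] xyaw 58.6 tilt(y.z) -1.0000 w 0.613 F [ 0.8 -1.3 -2.2] j [-0.39  0.39  0.01  1.19 -0.   -1.42]
to [0.44, 0.126, 0.1] rot [ 0.3 32.   0.1] shift mm [235.8  -0.6 335. ]
to [0.44, 0.126, 0.1] rot [   0.2 -148.    -0.4] shift mm [235.8  -0.6 335. ]
```

View pics/f3.png

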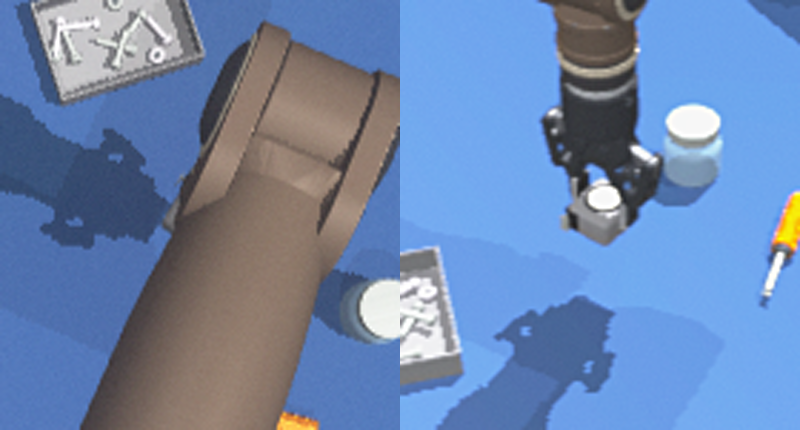

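Tape held level. Carry.

Call:
{"fn": "play_rows", "kwargs": {
  "motion": [
    {"rx":0,"ry":2,"rz":0,"dx":14,"dy":0,"dz":20,"grip":50},
    {"rx":0,"ry":6,"rz":0,"dx":42,"dy":0,"dz":60,"grip":50},
    {"rx":0,"ry":10,"rz":0,"dx":70,"dy":0,"dz":100,"grip":50},
    {"rx":0,"ry":14,"rz":0,"dx":98,"dy":0,"dz":140,"grip":50},
    {"rx":0,"ry":18,"rz":0,"dx":126,"dy":0,"dz":180,"grip":50},
    {"rx":0,"ry":22,"rz":0,"dx":155,"dy":0,"dz":220,"grip":50},
    {"rx":0,"ry":26,"rz":0,"dx":183,"dy":0,"dz":260,"grip":50},
    {"rx":0,"ry":29,"rz":0,"dx":210,"dy":0,"dz":300,"grip":50},
    {"rx":0,"ry":31,"rz":0,"dx":229,"dy":0,"dz":325,"grip":50},
    {"rx":0,"ry":32,"rz":0,"dx":236,"dy":0,"dz":335,"grip":50}
  ]
}}

```text
time: 16.0
ee_pos: [0.4367, 0.1291, 0.0967]
tool_rot: [-1.539, -0.364, 0.366]
contact_force: [0.6, -0.2, -1.2]
width: 0.614
```

```bash
python3 v.py g1; python3 p.py .440 .126 .05 26.6
```

```text
top crop origin 178 156
side crop origin 281 167
t 16.10 pos [0.4373 0.1282 0.0967] xyaw 26.7 tilt(y.z) -1.0000 w 0.612 F [-0.5 -0.5 -2.7] j [ 0.28  0.03 -0.44  1.1   0.   -0.18]
to [0.44, 0.126, 0.05] rot [-0.   0.1 -0.1] shift mm [ 1.5 46.7 -3.2]
to [0.44, 0.126, 0.05] rot [-1.000e-01 -1.799e+02  0.000e+00] shift mm [ 1.5 46.7 -3.2]
to [0.44, 0.126, 0.05] rot [-1.000e-01 -1.799e+02  0.000e+00] shift mm [ 1.5 46.7 -3.2]
```

View pics/g1.png

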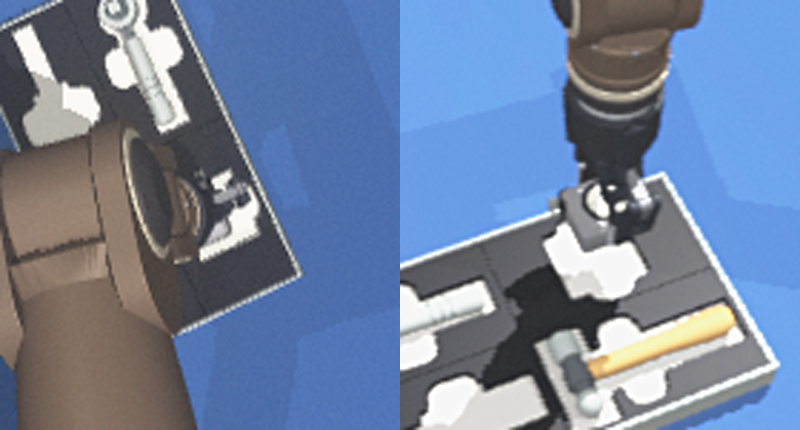

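Call:
{"fn": "play_rows", "kwargs": {
  "motion": [
    {"rx":0,"ry":0,"rz":0,"dx":1,"dy":20,"dz":-2.5,"grip":50},
    {"rx":0,"ry":0,"rz":0,"dx":1,"dy":38,"dz":-2.5,"grip":50},
    {"rx":0,"ry":0,"rz":0,"dx":1,"dy":48,"dz":-2.5,"grip":50},
    {"rx":0,"ry":0,"rz":0,"dx":1,"dy":48,"dz":-2.5,"grip":50}
  ]
}}

```text
time: 16.5
ee_pos: [0.4395, 0.1241, 0.0476]
tool_rot: [-1.541, -0.36, 0.365]
contact_force: [-0.8, -0.3, -1.4]
width: 0.611
```

```bash
python3 v.py g2; python3 p.py .440 .126 .0297 26.6
```

```text
top crop origin 182 155
side crop origin 279 177
t 16.60 pos [0.4408 0.1246 0.0493] xyaw 26.5 tilt(y.z) -1.0000 w 0.613 F [-0.2 -0.1 -1.4] j [ 0.28  0.07 -0.51  0.99 -0.   -0.19]
to [0.44, 0.126, 0.0297] rot [ 0.  -0.1 -0. ] shift mm [-0.1 19.6  1.6]
to [0.44, 0.126, 0.0297] rot [  0.  179.9   0. ] shift mm [-0.1 19.6  1.6]
to [0.44, 0.126, 0.0297] rot [  0.  179.9   0. ] shift mm [-0.1 19.6  1.6]
```

View pics/g2.png

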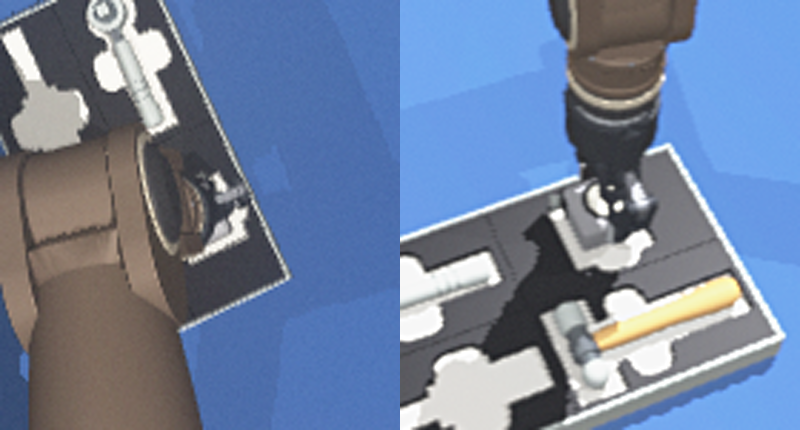

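Run:
```python
from h import *
img=cv2.imread("pics/g2_side.png")
z=.0493-.0087
a=np.deg2rad(26.6);ax=np.array([np.cos(a),np.sin(a),0]);ay=np.array([-ax[1],ax[0],0])
def q(c,w,h,z):return np.array([c+sx*w/2*ax+sy*h/2*ay+[0,0,z] for sx,sy in((1,1),(1,-1),(-1,-1),(-1,1))])
o=[279,177]
k=5
im=cv2.resize(img[177:327,279:419],None,fx=k,fy=k,interpolation=cv2.INTER_CUBIC)[:600]
for c,w,h,zz,col in((np.array([.4405,.1255,0]),60,54,z+.032,(0,255,0)),(np.array([.4401,.1264,0]),76,70,.029,(0,0,255))):
    p=proj("side",q(c,w/1e3,h/1e3,zz))
    cv2.polylines(im,[((p-o+.5)*k).astype(np.int32)],True,col,1)
cv2.imwrite("pics/g2b.png",im)
```

```text
(no output)
```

View pics/g2b.png

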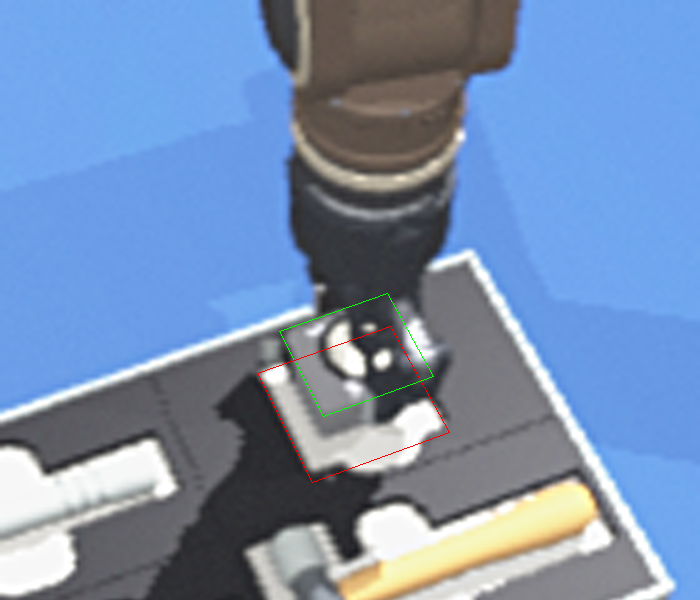

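Call:
{"fn": "play_rows", "kwargs": {
  "motion": [
    {"rx":0,"ry":0,"rz":0,"dx":0,"dy":8,"dz":1.2,"grip":50},
    {"rx":0,"ry":0,"rz":0,"dx":0,"dy":14,"dz":1.2,"grip":50},
    {"rx":0,"ry":0,"rz":0,"dx":0,"dy":18.5,"dz":1.2,"grip":50},
    {"rx":0,"ry":0,"rz":0,"dx":0,"dy":19,"dz":1.2,"grip":50},
    {"rx":0,"ry":0,"rz":0,"dx":0,"dy":19,"dz":1.2,"grip":50}
  ]
}}

```text
time: 17.1
ee_pos: [0.4399, 0.1261, 0.03]
tool_rot: [-1.54, -0.363, 0.364]
contact_force: [-0.1, -0.2, -1.9]
width: 0.615
```

```bash
python3 v.py g3; python3 p.py .440 .126 .0297 26.6
```

```text
top crop origin 182 155
side crop origin 279 181
t 17.20 pos [0.4401 0.1262 0.0302] xyaw 26.6 tilt(y.z) -1.0000 w 0.612 F [ 0.6  0.4 -1.4] j [ 0.28  0.08 -0.54  0.95 -0.   -0.18]
to [0.44, 0.126, 0.0297] rot [ 0. -0.  0.] shift mm [-0.1  0.5 -0.1]
to [0.44, 0.126, 0.0297] rot [ -0. 180.   0.] shift mm [-0.1  0.5 -0.1]
to [0.44, 0.126, 0.0297] rot [ -0. 180.   0.] shift mm [-0.1  0.5 -0.1]
```

View pics/g3.png

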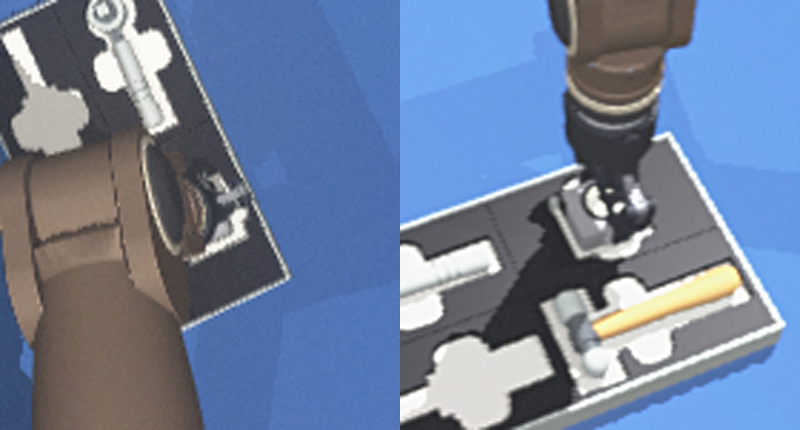

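Call:
{"fn": "play_rows", "kwargs": {
  "motion": [
    {"rx":0,"ry":0,"rz":0,"dx":0,"dy":1,"dz":0,"grip":50},
    {"rx":0,"ry":0,"rz":0,"dx":0,"dy":1,"dz":0,"grip":50},
    {"rx":0,"ry":0,"rz":0,"dx":0,"dy":1,"dz":0,"grip":78},
    {"rx":0,"ry":0,"rz":0,"dx":0,"dy":1,"dz":0,"grip":78},
    {"rx":0,"ry":0,"rz":0,"dx":0,"dy":1,"dz":0,"grip":78},
    {"rx":0,"ry":0,"rz":0,"dx":0,"dy":-15,"dz":0,"grip":78},
    {"rx":0,"ry":0,"rz":0,"dx":0,"dy":-50,"dz":0,"grip":85},
    {"rx":0,"ry":0,"rz":0,"dx":0,"dy":-80,"dz":0,"grip":100},
    {"rx":0,"ry":0,"rz":0,"dx":0,"dy":-80,"dz":0,"grip":100}
  ]
}}

```text
time: 18.1
ee_pos: [0.4425, 0.1268, 0.1141]
tool_rot: [-1.54, -0.369, 0.358]
contact_force: [1.2, 0.1, -0.6]
width: 0.997
```

```bash
python3 p.py .4045 -.328 .11 76.2
```

```text
t 18.10 pos [0.4425 0.1268 0.1141] xyaw 26.6 tilt(y.z) -1.0000 w 0.997 F [ 1.2  0.1 -0.6] j [ 0.28  0.03 -0.41  1.13 -0.   -0.18]
to [0.4045, -0.328, 0.11] rot [  0.2 -49.6   0.3] shift mm [-237.4    3.  -389.8]
to [0.4045, -0.328, 0.11] rot [ -0.4 130.4   0.3] shift mm [-237.4    3.  -389.8]
```

Call:
{"fn": "play_rows", "kwargs": {
  "motion": [
    {"rx":0,"ry":-3,"rz":0,"dx":-14,"dy":0,"dz":-23,"grip":100},
    {"rx":0,"ry":-8,"rz":0,"dx":-38,"dy":0,"dz":-63,"grip":100},
    {"rx":0,"ry":-13,"rz":0,"dx":-63,"dy":0,"dz":-104,"grip":100},
    {"rx":0,"ry":-19,"rz":0,"dx":-88,"dy":0,"dz":-145,"grip":100},
    {"rx":0,"ry":-25,"rz":0,"dx":-114,"dy":0,"dz":-187,"grip":100},
    {"rx":0,"ry":-31,"rz":0,"dx":-139,"dy":0,"dz":-228,"grip":100},
    {"rx":0,"ry":-37,"rz":0,"dx":-164,"dy":0,"dz":-269,"grip":100},
    {"rx":0,"ry":-43,"rz":0,"dx":-189,"dy":0,"dz":-310,"grip":100},
    {"rx":0,"ry":-48,"rz":0,"dx":-214,"dy":0,"dz":-351,"grip":100},
    {"rx":0,"ry":-49.5,"rz":0,"dx":-234,"dy":0,"dz":-384,"grip":100}
  ]
}}

```text
time: 19.1
ee_pos: [0.4016, -0.3244, 0.1093]
tool_rot: [-1.314, -1.029, 1.029]
contact_force: [0.5, 0.7, -0.1]
width: 1.004
```

```bash
python3 v.py i1; python3 p.py .4045 -.328 .055 76.2
```

```text
top crop origin 339 172
side crop origin 297 41
t 19.20 pos [ 0.4018 -0.326   0.109 ] xyaw 75.8 tilt(y.z) -1.0000 w 0.999 F [-0.   0.3  0.3] j [-0.68  0.14 -0.29  1.14 -0.   -2.  ]
to [0.4045, -0.328, 0.055] rot [-0.  -0.4 -0.1] shift mm [-1.2 54.  -3.1]
to [0.4045, -0.328, 0.055] rot [ 1.000e-01  1.796e+02 -0.000e+00] shift mm [-1.2 54.  -3.1]
to [0.4045, -0.328, 0.055] rot [ 1.000e-01  1.796e+02 -0.000e+00] shift mm [-1.2 54.  -3.1]
```

View pics/i1.png

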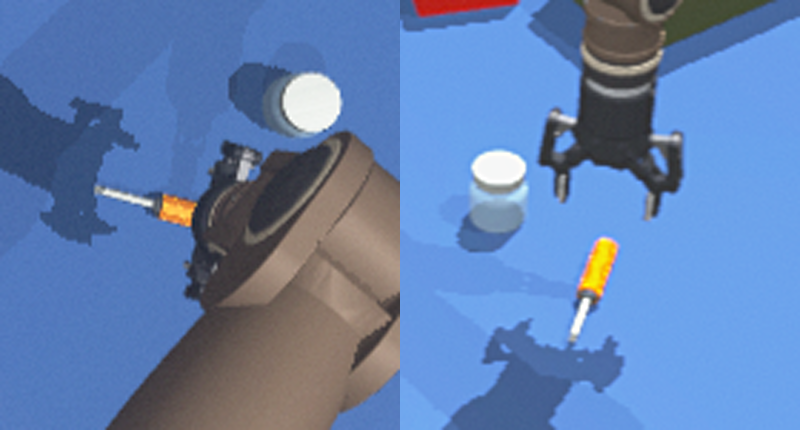

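View pics/i1_side.png

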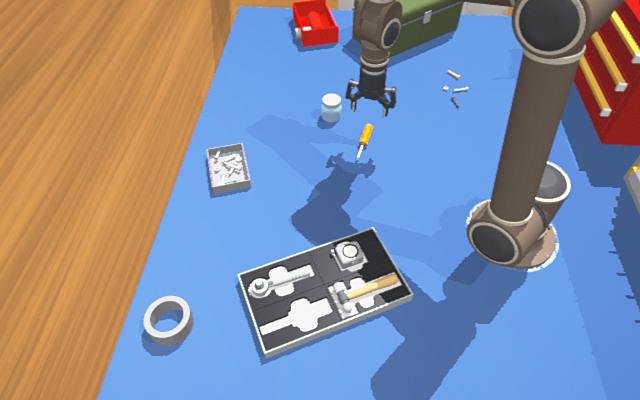

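Call:
{"fn": "play_rows", "kwargs": {
  "motion": [
    {"rx":0,"ry":-0.4,"rz":0,"dx":-1,"dy":20,"dz":-2.5,"grip":100},
    {"rx":0,"ry":-0.4,"rz":0,"dx":-1,"dy":45,"dz":-2.5,"grip":100},
    {"rx":0,"ry":-0.4,"rz":0,"dx":-1,"dy":55,"dz":-2.5,"grip":100},
    {"rx":0,"ry":-0.4,"rz":0,"dx":-1,"dy":55,"dz":-2.5,"grip":100}
  ]
}}

```text
time: 19.6
ee_pos: [0.4035, -0.3221, 0.0533]
tool_rot: [-1.308, -1.032, 1.034]
contact_force: [0.3, 0.3, 0.3]
width: 1.0
```

```bash
python3 v.py i2; python3 p.py .4045 -.328 .006 76.2
```

```text
top crop origin 334 170
side crop origin 295 55
t 19.70 pos [ 0.4048 -0.3232  0.0555] xyaw 76.5 tilt(y.z) -1.0000 w 0.996 F [ 0.4 -0.6 -0. ] j [-0.67  0.17 -0.38  1.02  0.   -2.01]
to [0.4045, -0.328, 0.006] rot [-0.   0.3  0. ] shift mm [-4.8 49.5 -0.8]
to [0.4045, -0.328, 0.006] rot [   0.  -179.7    0. ] shift mm [-4.8 49.5 -0.8]
to [0.4045, -0.328, 0.006] rot [   0.  -179.7    0. ] shift mm [-4.8 49.5 -0.8]
```

View pics/i2.png

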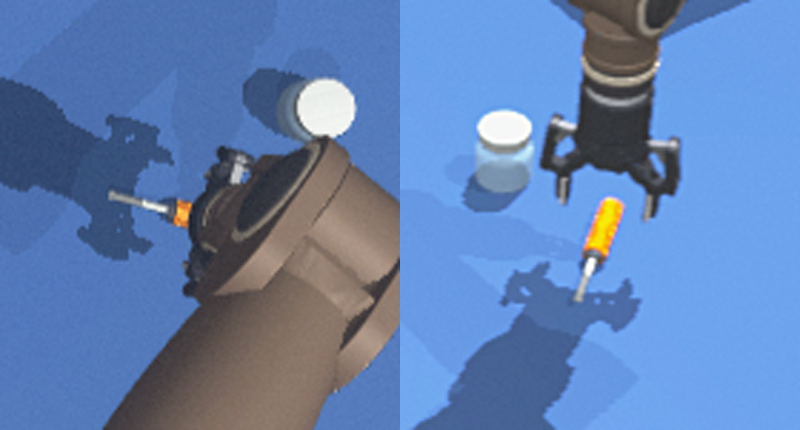

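Call:
{"fn": "play_rows", "kwargs": {
  "motion": [
    {"rx":0,"ry":0,"rz":0,"dx":-3,"dy":20,"dz":-0.5,"grip":100},
    {"rx":0,"ry":0,"rz":0,"dx":-4,"dy":40,"dz":-0.5,"grip":100},
    {"rx":0,"ry":0,"rz":0,"dx":-4,"dy":49,"dz":-0.5,"grip":100},
    {"rx":0,"ry":0,"rz":0,"dx":-4,"dy":49,"dz":-0.5,"grip":100},
    {"rx":0,"ry":0,"rz":0,"dx":-4,"dy":49,"dz":-0.5,"grip":20},
    {"rx":0,"ry":0,"rz":0,"dx":-4,"dy":49,"dz":-0.5,"grip":20},
    {"rx":0,"ry":0,"rz":0,"dx":-4,"dy":49,"dz":-0.5,"grip":20},
    {"rx":0,"ry":0,"rz":0,"dx":-4,"dy":49,"dz":-0.5,"grip":20},
    {"rx":0,"ry":0,"rz":0,"dx":-4,"dy":49,"dz":-0.5,"grip":20},
    {"rx":0,"ry":0,"rz":0,"dx":-4,"dy":49,"dz":-0.5,"grip":20}
  ],
  "grip_force": 60
}}

```text
time: 20.7
ee_pos: [0.4048, -0.3279, 0.0071]
tool_rot: [-1.313, -1.034, 1.033]
contact_force: [0.4, 1.3, 6.8]
width: 0.286
```

```bash
python3 v.py i3; python3 p.py .4045 -.328 .006 76.2
```

```text
top crop origin 333 170
side crop origin 294 65
t 20.80 pos [ 0.4048 -0.3279  0.0071] xyaw 76.5 tilt(y.z) -1.0000 w 0.284 F [-0.3 -0.1  5.9] j [-0.68  0.22 -0.44  0.91  0.   -2.02]
to [0.4045, -0.328, 0.006] rot [ 0.1  0.3 -0. ] shift mm [-0.1  1.1  0.2]
to [0.4045, -0.328, 0.006] rot [-1.000e-01 -1.797e+02 -1.000e-01] shift mm [-0.1  1.1  0.2]
to [0.4045, -0.328, 0.006] rot [-1.000e-01 -1.797e+02 -1.000e-01] shift mm [-0.1  1.1  0.2]
```

View pics/i3.png

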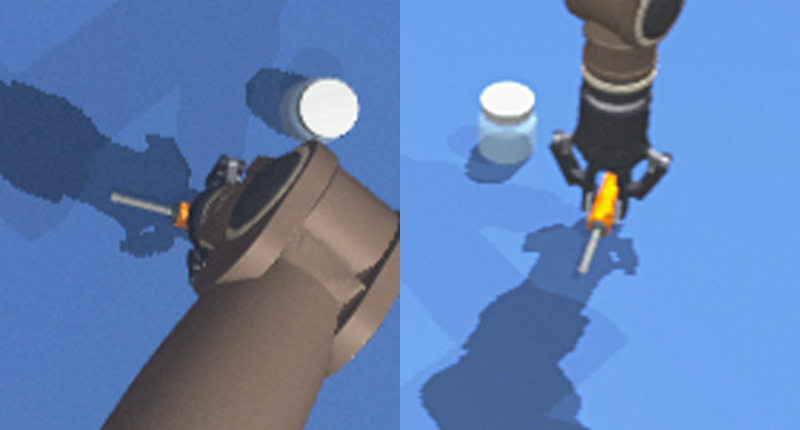

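Call:
{"fn": "play_rows", "kwargs": {
  "motion": [
    {"rx":0,"ry":0,"rz":0,"dx":0,"dy":-10,"dz":0,"grip":20},
    {"rx":0,"ry":0,"rz":0,"dx":0,"dy":-25,"dz":0,"grip":20},
    {"rx":0,"ry":0,"rz":0,"dx":0,"dy":-50,"dz":0,"grip":20},
    {"rx":0,"ry":0,"rz":0,"dx":0,"dy":-80,"dz":0,"grip":20},
    {"rx":0,"ry":0,"rz":0,"dx":0,"dy":-100,"dz":0,"grip":20}
  ]
}}

```text
time: 21.3
ee_pos: [0.4044, -0.3278, 0.1084]
tool_rot: [-1.313, -1.034, 1.033]
contact_force: [-0.5, -0.5, -0.9]
width: 0.286
```

```bash
python3 v.py i4; python3 p.py .5405 .2925 .107 26.9
```

```text
top crop origin 340 171
side crop origin 296 41
t 21.40 pos [ 0.4055 -0.3287  0.1095] xyaw 76.5 tilt(y.z) -1.0000 w 0.289 F [ 0.4 -0.4 -0.2] j [-0.68  0.14 -0.29  1.13 -0.   -2.02]
to [0.5405, 0.2925, 0.107] rot [ 0.3 49.6 -0. ] shift mm [635.5   1.   14.3]
to [0.5405, 0.2925, 0.107] rot [  -0.  -130.4   -0.4] shift mm [635.5   1.   14.3]
```

View pics/i4.png

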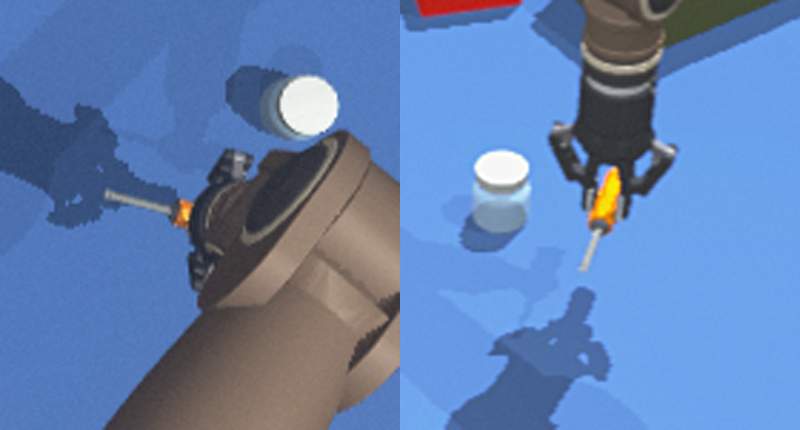

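Call:
{"fn": "play_rows", "kwargs": {
  "motion": [
    {"rx":0,"ry":1,"rz":0,"dx":15,"dy":0,"dz":0,"grip":20},
    {"rx":0,"ry":4,"rz":0,"dx":50,"dy":0,"dz":1,"grip":20},
    {"rx":0,"ry":7,"rz":0,"dx":92,"dy":0,"dz":2,"grip":20},
    {"rx":0,"ry":11,"rz":0,"dx":135,"dy":0,"dz":3,"grip":20},
    {"rx":0,"ry":14,"rz":0,"dx":178,"dy":0,"dz":4,"grip":20},
    {"rx":0,"ry":18,"rz":0,"dx":222,"dy":0,"dz":5,"grip":20},
    {"rx":0,"ry":22,"rz":0,"dx":266,"dy":0,"dz":6,"grip":20},
    {"rx":0,"ry":25,"rz":0,"dx":310,"dy":0,"dz":7,"grip":20},
    {"rx":0,"ry":28,"rz":0,"dx":350,"dy":0,"dz":8,"grip":20},
    {"rx":0,"ry":31,"rz":0,"dx":385,"dy":0,"dz":9,"grip":20}
  ]
}}

```text
time: 22.4
ee_pos: [0.485, 0.0508, 0.1051]
tool_rot: [-1.48, -0.618, 0.62]
contact_force: [0.6, 0.4, -1.5]
width: 0.282
```

```bash
python3 p.py .5405 .2925 .107 26.9
```

```text
t 22.40 pos [0.485  0.0508 0.1051] xyaw 45.4 tilt(y.z) -1.0000 w 0.282 F [ 0.6  0.4 -1.5] j [ 0.1   0.09 -0.36  1.12  0.   -0.69]
to [0.5405, 0.2925, 0.107] rot [-0.  18.5 -0.1] shift mm [211.   -2.  130.2]
to [0.5405, 0.2925, 0.107] rot [-1.000e-01 -1.615e+02  1.000e-01] shift mm [211.   -2.  130.2]
```

Call:
{"fn": "play_rows", "kwargs": {
  "motion": [
    {"rx":0,"ry":3,"rz":0,"dx":34,"dy":-2,"dz":21,"grip":20},
    {"rx":0,"ry":6,"rz":0,"dx":68,"dy":-2,"dz":42,"grip":20},
    {"rx":0,"ry":9,"rz":0,"dx":102,"dy":-2,"dz":63,"grip":20},
    {"rx":0,"ry":12,"rz":0,"dx":136,"dy":-2,"dz":84,"grip":20},
    {"rx":0,"ry":15,"rz":0,"dx":168,"dy":-2,"dz":104,"grip":20},
    {"rx":0,"ry":18,"rz":0,"dx":194,"dy":-2,"dz":120,"grip":20},
    {"rx":0,"ry":18.5,"rz":0,"dx":207,"dy":-2,"dz":128,"grip":20},
    {"rx":0,"ry":18.5,"rz":0,"dx":209,"dy":-2,"dz":129,"grip":20}
  ]
}}

```text
time: 23.2
ee_pos: [0.5398, 0.2894, 0.1067]
tool_rot: [-1.539, -0.37, 0.372]
contact_force: [0.7, -0.5, -0.9]
width: 0.288
```

```bash
python3 v.py k1; python3 p.py .5405 .2925 .05 26.9
```

```text
top crop origin 122 118
side crop origin 233 222
t 23.30 pos [0.5397 0.2876 0.1074] xyaw 27.0 tilt(y.z) -1.0000 w 0.284 F [ 0.2 -0.2 -1.2] j [ 0.49  0.32 -0.07  1.18 -0.    0.02]
to [0.5405, 0.2925, 0.05] rot [ 0.   0.1 -0.1] shift mm [ 3.  57.3  4. ]
to [0.5405, 0.2925, 0.05] rot [  -0.2 -179.9   -0. ] shift mm [ 3.  57.3  4. ]
to [0.5405, 0.2925, 0.05] rot [  -0.2 -179.9   -0. ] shift mm [ 3.  57.3  4. ]
```

View pics/k1.png

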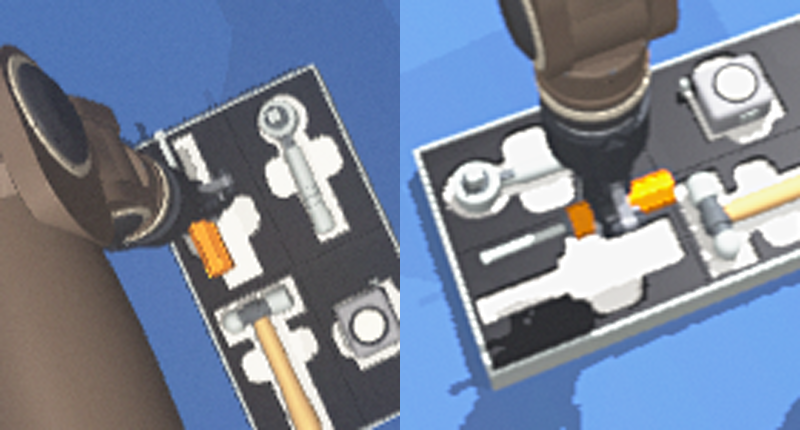

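Call:
{"fn": "play_rows", "kwargs": {
  "motion": [
    {"rx":0,"ry":0,"rz":0,"dx":2.5,"dy":20,"dz":3.5,"grip":20},
    {"rx":0,"ry":0,"rz":0,"dx":2.5,"dy":42,"dz":3.5,"grip":20},
    {"rx":0,"ry":0,"rz":0,"dx":2.5,"dy":57,"dz":3.5,"grip":20},
    {"rx":0,"ry":0,"rz":0,"dx":2.5,"dy":57,"dz":3.5,"grip":20}
  ]
}}

```text
time: 23.7
ee_pos: [0.5392, 0.29, 0.0489]
tool_rot: [-1.541, -0.364, 0.372]
contact_force: [-0.0, 0.9, -1.4]
width: 0.285
```

```bash
python3 v.py k2; python3 p.py .5405 .2925 .028 26.9
```

```text
top crop origin 127 120
side crop origin 233 235
t 23.80 pos [0.5408 0.2913 0.0515] xyaw 26.9 tilt(y.z) -1.0000 w 0.285 F [ 0.1 -0.1  0.1] j [ 0.49  0.35 -0.16  1.07 -0.    0.02]
to [0.5405, 0.2925, 0.028] rot [ 0. -0. -0.] shift mm [ 0.3 23.5  1.2]
to [0.5405, 0.2925, 0.028] rot [  0. 180.   0.] shift mm [ 0.3 23.5  1.2]
to [0.5405, 0.2925, 0.028] rot [  0. 180.   0.] shift mm [ 0.3 23.5  1.2]
```

View pics/k2.png

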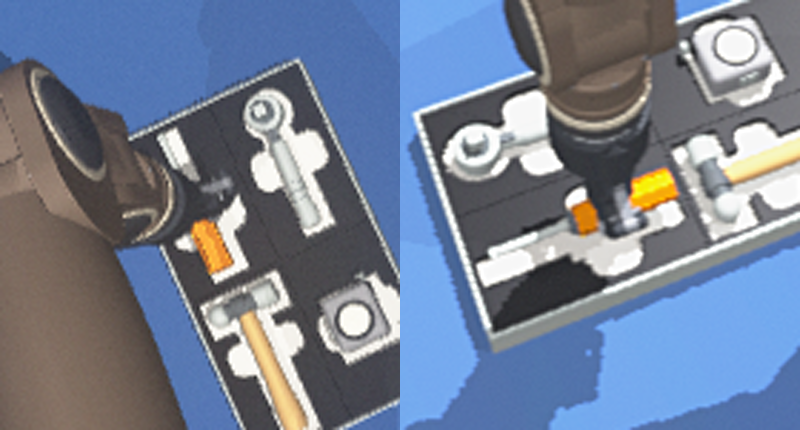

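Call:
{"fn": "play_rows", "kwargs": {
  "motion": [
    {"rx":0,"ry":0,"rz":0,"dx":0,"dy":8,"dz":1,"grip":20},
    {"rx":0,"ry":0,"rz":0,"dx":0,"dy":16,"dz":1,"grip":20},
    {"rx":0,"ry":0,"rz":0,"dx":0,"dy":21,"dz":1,"grip":20},
    {"rx":0,"ry":0,"rz":0,"dx":0,"dy":23,"dz":1,"grip":20},
    {"rx":0,"ry":0,"rz":0,"dx":0,"dy":23,"dz":1,"grip":20}
  ]
}}

```text
time: 24.3
ee_pos: [0.5403, 0.2935, 0.0282]
tool_rot: [-1.539, -0.369, 0.369]
contact_force: [0.2, -0.7, -0.4]
width: 0.284
```

```bash
python3 v.py k3; python3 p.py .5405 .2925 .028 26.9
```

```text
top crop origin 128 121
side crop origin 233 240
t 24.40 pos [0.5404 0.2935 0.0281] xyaw 27.0 tilt(y.z) -1.0000 w 0.286 F [-0.2 -0.3  0. ] j [ 0.5   0.36 -0.19  1.02  0.    0.03]
to [0.5405, 0.2925, 0.028] rot [-0.   0.1 -0. ] shift mm [-0.4  0.1 -1. ]
to [0.5405, 0.2925, 0.028] rot [  -0.  -179.9    0. ] shift mm [-0.4  0.1 -1. ]
to [0.5405, 0.2925, 0.028] rot [  -0.  -179.9    0. ] shift mm [-0.4  0.1 -1. ]
```

View pics/k3.png

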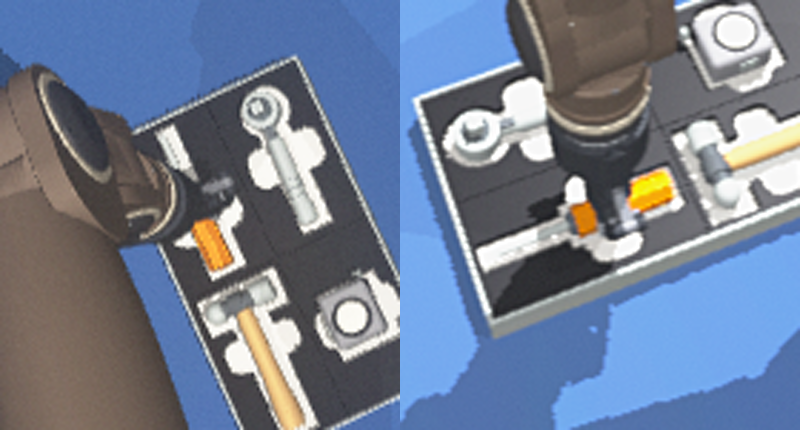

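Call:
{"fn": "play_rows", "kwargs": {
  "motion": [
    {"rx":0,"ry":0,"rz":0,"dx":0,"dy":0,"dz":0,"grip":50},
    {"rx":0,"ry":0,"rz":0,"dx":0,"dy":0,"dz":0,"grip":50},
    {"rx":0,"ry":0,"rz":0,"dx":0,"dy":0,"dz":0,"grip":50},
    {"rx":0,"ry":0,"rz":0,"dx":0,"dy":-15,"dz":0,"grip":50},
    {"rx":0,"ry":0,"rz":0,"dx":0,"dy":-50,"dz":0,"grip":50},
    {"rx":0,"ry":0,"rz":0,"dx":0,"dy":-100,"dz":0,"grip":50},
    {"rx":0,"ry":0,"rz":0,"dx":-20,"dy":-130,"dz":20,"grip":50},
    {"rx":0,"ry":0,"rz":0,"dx":-55,"dy":-150,"dz":55,"grip":50},
    {"rx":0,"ry":0,"rz":0,"dx":-90,"dy":-150,"dz":85,"grip":50},
    {"rx":0,"ry":0,"rz":0,"dx":-120,"dy":-150,"dz":115,"grip":50}
  ]
}}

```text
time: 25.4
ee_pos: [0.3799, 0.342, 0.1794]
tool_rot: [-1.538, -0.37, 0.367]
contact_force: [-0.2, 1.0, -0.1]
width: 0.502
```

Call:
{"fn": "play_rows", "kwargs": {
  "motion": [
    {"rx":0,"ry":0,"rz":0,"dx":-30,"dy":0,"dz":35,"grip":50},
    {"rx":0,"ry":0,"rz":0,"dx":-65,"dy":0,"dz":70,"grip":50},
    {"rx":0,"ry":0,"rz":0,"dx":-100,"dy":0,"dz":105,"grip":50},
    {"rx":0,"ry":0,"rz":0,"dx":-120,"dy":0,"dz":130,"grip":50},
    {"rx":0,"ry":0,"rz":0,"dx":-120,"dy":0,"dz":130,"grip":50},
    {"rx":0,"ry":0,"rz":0,"dx":-120,"dy":0,"dz":130,"grip":50}
  ]
}}

```text
time: 26.0
ee_pos: [0.215, 0.4033, 0.1784]
tool_rot: [-1.539, -0.371, 0.37]
contact_force: [0.4, 1.3, -0.7]
width: 0.501
```

```bash
python3 p.py
python3 - <<'E'
from h import *
t=env.snapshot("top")[:,:,::-1];s=env.snapshot("side")[:,:,::-1]
cv2.imwrite("pics/z_top.png",t);cv2.imwrite("pics/z_side.png",s)
a=cv2.resize(t[130:295,155:295],(400,470),interpolation=cv2.INTER_CUBIC);b=cv2.resize(s[220:360,230:420],(400,295),interpolation=cv2.INTER_CUBIC)
b=np.vstack([b,np.zeros((175,400,3),np.uint8)]);cv2.imwrite("pics/z.png",np.hstack([a,b]))
E
```

```text
t 26.00 pos [0.215  0.4033 0.1784] xyaw 27.1 tilt(y.z) -1.0000 w 0.501 F [ 0.4  1.3 -0.7] j [ 1.08  0.   -0.29  1.28 -0.    0.61]
```

View pics/z.png

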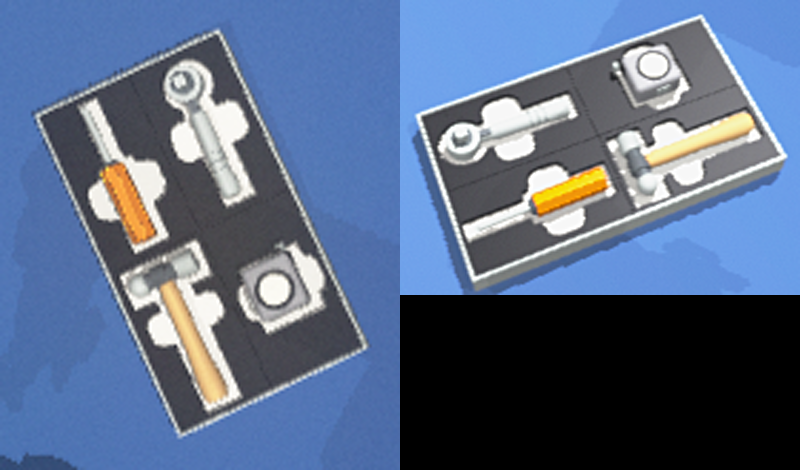

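View pics/z_side.png

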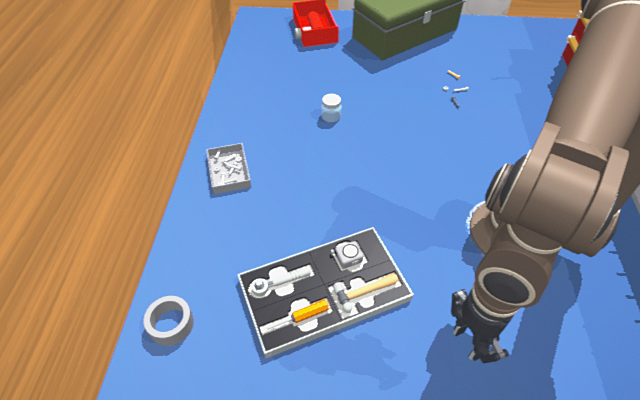

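```bash
cat > chk.py <<'E'
from h import *
T0=np.array([.49905,.21417]);a=np.deg2rad(26.64);ax=np.array([np.cos(a),np.sin(a)]);ay=np.array([-ax[1],ax[0]])
for n in("top","side"):
    im=cv2.imread(f"pics/z_{n}.png");hs=cv2.cvtColor(im,cv2.COLOR_BGR2HSV).astype(int);H,S,V=hs[...,0],hs[...,1],hs[...,2]
    warm=((H<30)&(S>70)&(V>80)).astype(np.uint8)
    for nm,uv0,off in(("driver",(.072-.016,.0515),.016),("hammer",(-.078-.026,.052),.026)):
        c=T0+uv0[0]*ax+uv0[1]*ay
        p=proj(n,[[*c,.034]])[0];m=np.zeros(warm.shape,np.uint8);cv2.circle(m,tuple(int(v) for v in p),30 if nm=="driver" else 35,1,-1)
        k,l,s,_=cv2.connectedComponentsWithStats(warm&m)
        lab=[i for i in range(1,k)];lab=min(lab,key=lambda i:np.hypot(*(_[i]-p)) if s[i,4]>60 else 1e9)
        ys,xs=np.where(l==lab);P=plane(n,np.c_[xs,ys],.034)[:,:2].astype(np.float32)
        mu,ev=cv2.PCACompute(P,None)[:2];d=ev[0]*np.sign(ev[0]@ax);q=(P-mu)@d
        L={'driver':58,'hammer':92}[nm]/1e3;g=mu[0]+d*(q.min()-.0012+L)
        e=g-(T0+(uv0[0]+off)*ax+uv0[1]*ay)
        print(n,nm,"angle",np.rad2deg(np.arctan2(d[1],d[0])).round(1),"len",np.ptp(q).round(4),"err uv mm",(e@ax*1e3).round(1),(e@ay*1e3).round(1))
    # tape label: bright, ringed by dark
    c=T0-.092*ax-.052*ay;p=proj(n,[[*c,.053]])[0]
    m=np.zeros(warm.shape,np.uint8);cv2.circle(m,tuple(int(v) for v in p),7 if n=="top" else 9,1,-1)
    ys,xs=np.where(m&((S<50)&(V>190)));P=plane(n,np.c_[xs,ys],.053)[:,:2];e=P.mean(0)-c
    print(n,"tape n",len(P),"err uv",(e@ax*1e3).round(1),(e@ay*1e3).round(1))
    im2=im
    print(n,"jar",[plane(n,[[x,y]],.072)[0].round(3) for x,y in ([(445,208)] if n=="top" else [(331,101)])])
E
python3 chk.py
```

```text
top driver angle 27.9 len 0.0886 err uv mm -0.8 4.0
top hammer angle 26.6 len 0.1339 err uv mm -0.6 2.3
top tape n 91 err uv -0.8 3.1
top jar [array([ 0.517, -0.435,  0.072])]
side driver angle 29.5 len 0.0888 err uv mm -6.5 -1.6
side hammer angle 27.9 len 0.1373 err uv mm -8.9 -1.5
side tape n 190 err uv 0.4 -2.8
side jar [array([ 0.521, -0.44 ,  0.072])]
```

```bash
python3 -c "
from plant import env
print(env.hand_in()); print(env.sense()['time'])"
```

```text
the job is handed in; nothing more can be done
None
the job is handed in; nothing more can be done
```

All four tools (ratchet, hammer, tape measure, screwdriver) were gripped, carried level and set down in their own cut-outs. I then moved the arm clear and handed the job in at about 26 s; no verdict was reported.

- **Position and angle (top view):** the screwdriver is about 4 mm off its seat and 1.3° out of line, and the hammer about 2.5 mm off with no measurable angle error. The tape measure is about 3 mm off; its angle was not measured afterwards. The limits are 14 mm and 17°.
- **Side view disagreed:** it put the screwdriver about 7 mm and the hammer about 9 mm off, and the hammer 1.3° and the screwdriver 2.9° out of line, still inside the limits. I put this down to that camera seeing the tools at a slant.
- **Ratchet:** I did not measure it in the final pictures. The arm's position at release matched its seat, and it looks seated in both views.
- **Height and level:** I judged these from the arm's height at each release and from the pictures. The wrist no longer felt the weight of the ratchet, hammer or screwdriver at release. The tape measure still read about 1.4 N, so I lowered it another 1 mm before letting go.
- **Jar:** it is still where it stood, as far as a rough check in both views can show.

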